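# Fetch the rear coil and plug it into the coupler

### The arm

A 7-joint arm with a two-finger parallel gripper is mounted at the origin on the work surface. World frame = base frame: x ahead of the robot, y to its left, z up, the work surface at z = 0. Lengths are in m, angles in rad, forces in N, time in s.
With the tool pointing down it reaches from about 0.35 to 0.9 m from the base axis. Payload 8.1 kg.
Tool frame: the origin (TCP) lies on the centre line of the jaws, within the pads' length; the fingertips stand arm.tip_extent ahead of it and the grasp point (between the pads) lies 3 mm ahead of it (arm.tip_extent is the distance from the TCP to the fingertips, in m); y points along the fingers, z is the direction in which the jaws open and shut, and the axes are right-handed (so a half turn about y gives the same grasp; the last joint's range is limited). The gripper opens to 92 mm and grips with 3 to 60 N. Pads are 19 mm wide; open, the fingers measure 130 mm over their backs; the gripper's body (75 mm by 190 mm) begins 47 mm behind the grasp point.
Start: joints at [-1.211, 0.434, 0.025, 1.573, -0.012, 1.134, -0.075], TCP at [0.279, 0.559, 0.249] pointing down, gripper open.
Joint ranges: [-2.62, 2.62], [-0.44, 2.09], [-1.27, 1.32], [0.08, 2.57], [-1.32, 4.46], [0.12, 2], [-2.74, 2.74]. Speed limits (rad/s): [2.22, 2.22, 3.01, 3.01, 3.14, 3.14, 3.14].

### API

Orientations are given as a rotation vector (axis times angle).
In Python, from cell import observe, get_image, sign_off, boxes_of, place_of, arm gives the robot as it stands.
- The arm moves only by the tool arm_command, never from a script. Its argument "plan" is a list of rows, each a list of 2 entries, a list of its own where there are three numbers: the shift along the tool's x, y, z in m, then the turn, a rotation vector about the tool's x, y, z in degrees. In form: [[[tx, ty, tz], [ax, ay, az]], ...]. A call has 1 to 5 rows; each row is the pose to reach, as a shift and turn from the pose commanded when the call began, along the tool's axes at that moment; what a row does not reach only later rows make up. A row lasts 1/10 s, in which the tool goes at most 50 mm and 8.59 degrees, less where a joint would pass 70% of its speed; a pose out of reach is approached as far as the arm can. A call with a gripper value outside its range is refused whole. "fingers" is the closure, from -1 (fully open) to 1 (shut), set as the call begins (left out, the last holds). The fingers move at their own pace and stop on an object; "squeeze" is the grip in N (left out, the last holds). Time passes only in rows, so rows that repeat a pose let the fingers close. It gives the time, the measured TCP pose, the force and the opening at its end, in the units of the state.
- observe(): the state, without advancing time (a new reading comes with each control period).
- get_image(name): name is "side" or "top" or "wrist"; returns a dict with "color" (384x512x3 uint8, red, green, blue), "camera_matrix" (3x3 intrinsics, pixels), "distortion" ([k1, k2, p1, p2, k3] as OpenCV has them; the pictures are not rectified), "world_to_cam" (4x4, takes a point from world to camera coordinates); the wrist camera has in their place "mount" (4x4, takes a point from camera to tool coordinates, whose origin is the TCP and whose axes are the tool frame's). Camera axes: x right, y up, looking along -z (the intrinsics and any distortion apply to the point x, -y, -z); pixel columns grow to the right and rows downward; lengths in m; the calibration is good to about 2 mm. A picture is of the moment at which its call begins: read the wrist's pose just before it. There is no depth.
- sign_off(): hands the job in, once; it reports no verdict.
Trained networks look in a picture, given as the dict that the camera call returned (one of the last four; its "shot" number tells which), for a name from the list of things; names that differ only in an ending like _2 or _b are one class to them, and where a whole thing is asked for, a point or a joint stands for the part that bears it (a point fixed in the world has none). Each returns a list of dicts, best first, with "confidence" (0 to 1); they miss things now and then, are a little off and sometimes report something else, mostly with a low value. They report only what shows in the picture. A call takes as long as a camera call. They do not tell look-alikes from the thing itself.
- boxes_of(picture, thing): "point" ([column, row] in pixels, amid what is visible of it).
- place_of(picture, thing): "point" ([column, row] in pixels: a listed point, or the origin of a listed thing).
The state is a dict: "clock": time; "joints": joint angles; "dq": joint speeds; "joint_efforts": joint torques, N m; "position": TCP position; "ee_rot": TCP orientation; "force": force on the tool from outside, world axes, zero at the start; "ft_torque": the same for the moment, N m; "width": opening from 0.0 (shut) to 1.0 (fully open).
Only numpy, scipy, OpenCV 4.12 (cv2) and the standard library are available. Lean on these libraries where they do the work, as an engineer would, in place of code of your own. Each camera call takes 0.05 s, during which the arm holds its last target.

### The job

Move the black and the white coil over to the spare hook so that both hang there by their loops, then take the yellow coil from the back of the full hook and plug it fully home in the white ceramic socket on top of the coupler, bar flat on the ceramic, and let go. The socket sits on a slide that may stand anywhere along its travel, so feel for the holes with the pin tips; the ceramic is brittle, so never load the coupler with more than 20 N. Leave the screwdriver, knob and fuse holder alone.

Things in the scene. Friction and masses are not known exactly. Their poses are not given: they have to be found in the camera images.
- hook_full: Hook with the three coils: level steel rod, 8 mm diameter, fixed, running 105 mm along its own -x (towards the robot) from a wooden cross-bar; end turned up at 45 degrees. Origin on the rod's axis at the cross-bar's face, 160 mm above the desk; z up. Cross-bar top 8 mm above the axis. Full and spare hook may be either way round.
- hook_full_tip (a point): Centre of the full hook's upturned end: 112 mm along the rod and 7 mm above its axis (4 mm radius round it). A coil slips over it when lifted 9 to 18 mm from where it hangs, and is free when its centre is 125 mm or more along the rod.
- hook_spare: Empty hook on the same cross-bar, 140 mm beside the full one; same shape, size and axes. A coil hangs on it when the top of its loop rests on the rod: its bar's centre is then 34 mm below the rod's axis.
- coil_yellow_mid (a point): Yellow plug-in coil, rearmost on the full hook, some 33 mm from the cross-bar. Point: centre of its moulded bar, 18 mm thick (x), 60 long (y, flat ends), 20 high; z up. Two brass pins (6 mm diameter, 16 long, tips tapered over 2.5 mm) stick down from the bar at y = +-16 mm. A stiff loop of 6 mm copper tube stands on the bar in the y-z plane. About 90 g; plugs in either way round.
- coil_black_mid (a point): Black coil, one of the two in front (nearer the hook's tip; which is foremost varies), built as the yellow one; same point and axes. Coils hang some 25 mm apart by their loops, bar square to the rod, pins down. The bar may be gripped by its two ends (60 mm) from above, loop and rod between the fingers.
- coil_white_mid (a point): White coil, the other one in front; same build, point and axes. On all coils the loop is 38 mm wide outside, its top 44 mm above the point; its opening is 26 mm wide and 28 mm high in the middle, from the bar's top (10 mm above the point) up.
- tuner: Antenna coupler: grey steel case 200 x 200 mm, 70 mm high, fixed, black knobs on its front (-x). Origin at the centre of its underside, z up. On its lid a carriage with the white ceramic coil socket slides along x on two low steel ways. A copper aerial coil stands on the lid from x = 64 to 84 mm, its top 73 mm above the lid.
- socket_mid (a point): Fixed point of the coupler: centre of the socket's top face if the carriage is at mid-travel; axes as the coupler. The real socket stands up to 11 mm to either side of it along x (not measured, held by 3 N of friction), y exact. 102 mm above the desk. Flat top face 56 (x) by 50 mm (y); at its x middle two holes 7.5 mm wide, 18 deep, at y = +-16 mm.
- socket_seat (a point): Fixed point 10 mm above socket_mid: height of a fully plugged coil's bar centre (bar's underside flat on the ceramic). The socket is cushioned: it gives 0.2 mm per N downwards, 4 mm at most. Springs in the holes grip the pins, so sliding home takes some 2 to 6 N; the limit is 20 N.
- screwdriver_grip (a point): Screwdriver lying on the desk (170 mm long, green handle); point in the middle of its handle. To be left alone.
- knob: Chrome panel knob on the desk, 34 mm across, 18 mm high; origin at the centre of its underside. To be left alone.
- fuse: Red fuse holder on the desk, 22 x 58 mm, 23 mm high; origin at the centre of its underside. To be left alone.
Things that resemble listed ones, but are neither listed nor needed, are in the scene too. What is shaped like the part that bears coil_white_mid but green is not meant.

How it is judged:
By the outcome, as a careful person would: the job done as asked, in the order asked, and still so for the second after the job is handed in, with the robot touching nothing.
It also fails if it takes over 72 s, if anything falls off the work surface, if the arm or the gripper's body presses on something with over 40 N, if the wrist force passes 120 N, or if a joint passes its speed limit or range.

## Working session

There is one attempt and no reset: what is moved stays moved. The work goes in short steps, Python scripts to look and compute and a tool call to move; the robot and the scene stay as the last step left them, time stands still between calls to the robot, and variables do not carry over. Pictures are saved under pics/ and viewed, and the job is handed in when it is done.

Besides the shell and the picture viewer there is one more tool, called in YAML: its name, and indented under it one key for each argument. arm_command: Moves the arm, as the interface text tells. Its arguments: {"type":"object","properties":{"plan":{"type":"array","items":{"type":"array"}},"fingers":{"type":"number"},"squeeze":{"type":"number"}},"required":["plan"]}

```bash
ls -la; mkdir -p pics
python3 - <<'E'
from cell import observe, get_image, boxes_of, place_of, arm
import cv2
s=observe();print(s); print([ (a,getattr(arm,a)) for a in dir(arm) if not a.startswith('_')])
for n in ['side','top']:
    p=get_image(n)
    cv2.imwrite(f'pics/{n}0.png',p['color'][:,:,::-1])
    print(n,p['camera_matrix'],p['distortion'],p['world_to_cam'],p['shot'])
    for t in ['hook_full','hook_full_tip','hook_spare','coil_yellow_mid','coil_black_mid','coil_white_mid','tuner','socket_mid','socket_seat']:
        print(t,[([round(v) for v in d['point']],round(d['confidence'],2)) for d in place_of(p,t)][:4])
print(observe()['clock'])
E
```

```text
total 12
drwxr-xr-x  3 agent agent 4096 Dec  7 06:00 .
drwxr-xr-x 23 root  root  4096 Dec  7 06:00 ..
drwxr-xr-x  2 agent agent 4096 Dec  7 06:00 pics
{'clock': 0.0, 'joints': array([-1.21062271,  0.43522002,  0.02498035,  1.57408943, -0.01159994,
        1.13399336, -0.07507587]), 'dq': array([ 0.00040698, -0.00076847, -0.00162334, -0.00010737,  0.00111717,
       -0.00015108, -0.00081498]), 'joint_efforts': array([ 3.31222418e-04, -6.67856669e+01,  9.85029079e-01, -3.14448380e+01,
       -6.05625054e-02,  4.32571897e-02,  1.25582342e-04]), 'position': array([0.278861  , 0.55881255, 0.24794983]), 'ee_rot': array([-1.54171514,  0.36316278, -0.36282091]), 'force': array([-1.225421  , -0.05819617,  0.24370328]), 'ft_torque': array([0.01507151, 0.07904309, 0.02681418]), 'width': 1.0018569454498072}
[('PlanningError', <class 'cell.PlanningError'>), ('tip_extent', 0.022)]
side [[492.5387204    0.         257.42211121]
 [  0.         492.5387204  189.47902495]
 [  0.           0.           1.        ]] [-0.07331126  0.          0.          0.          0.        ] [[ 0.83634251 -0.54787785 
[... 621 characters left out ...]
2084]
 [  0.           0.           1.        ]] [-0.09748156  0.          0.          0.          0.        ] [[ 0.02431637 -0.99967295 -0.00791905  0.01310242]
 [ 0.99761383  0.02375275  0.06482636 -0.52222447]
 [-0.06461705 -0.00947649  0.99786514 -1.1479382 ]
 [ 0.          0.          0.          1.        ]] 2
hook_full [([196, 138], 0.68), ([188, 184], 0.52)]
hook_full_tip [([188, 185], 0.46)]
hook_spare [([254, 145], 0.54)]
coil_yellow_mid [([196, 154], 0.52)]
coil_black_mid [([195, 165], 0.54)]
coil_white_mid [([155, 194], 0.77), ([148, 158], 0.57), ([363, 216], 0.54), ([194, 174], 0.51)]
tuner [([353, 215], 0.86)]
socket_mid [([362, 213], 0.65)]
socket_seat [([368, 208], 0.58)]
1.0
```

View pics/side0.png

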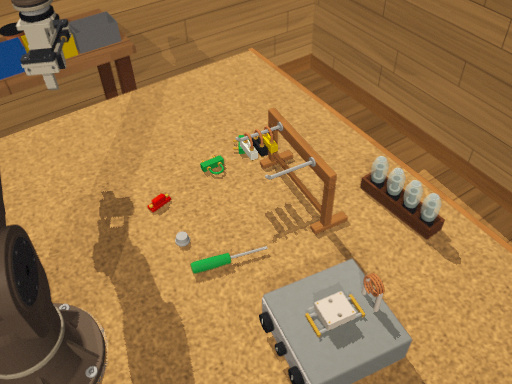

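View pics/top0.png

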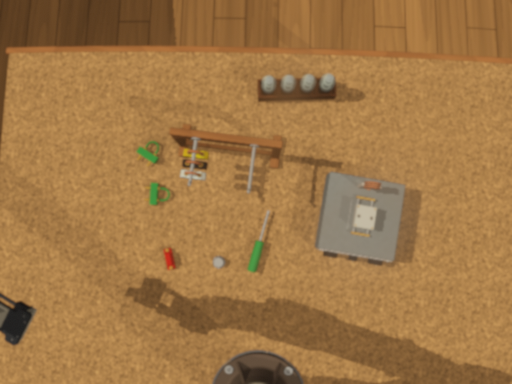

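Run:
```python
import cv2
a=cv2.imread('pics/side0.png')[90:260,150:350]; cv2.imwrite('pics/side0c.png',cv2.resize(a,None,fx=4,fy=3.5,interpolation=cv2.INTER_CUBIC))
a=cv2.imread('pics/top0.png')[120:260,130:270]; cv2.imwrite('pics/top0c.png',cv2.resize(a,None,fx=4,fy=4,interpolation=cv2.INTER_CUBIC))
```

```text
(no output)
```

View pics/side0c.png

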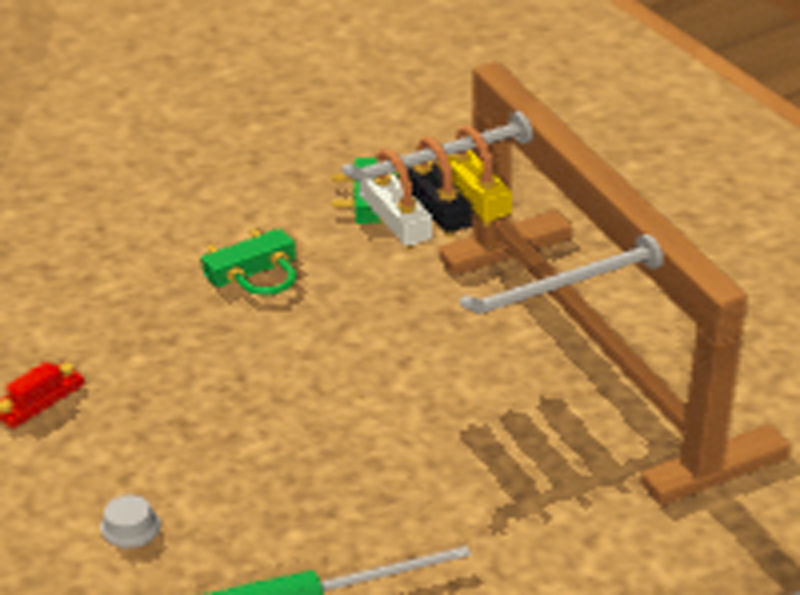

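View pics/top0c.png

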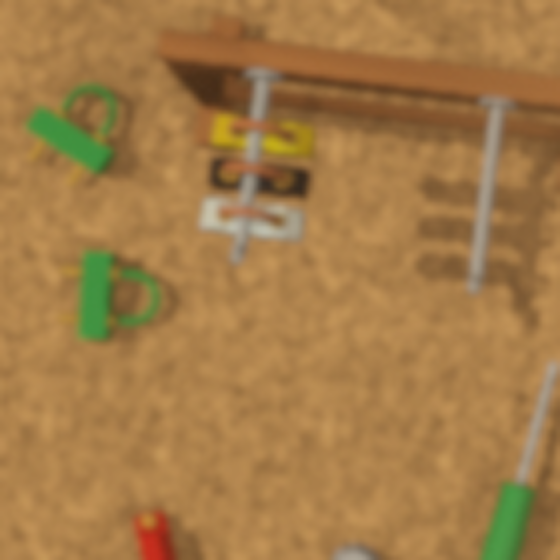

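```bash
cat > h.py <<'E'
import numpy as np, cv2, time
from scipy.spatial.transform import Rotation as R
from cell import observe, get_image, boxes_of, place_of, arm
def cam(p,st=None):
    """returns K,D,world_to_cam (4x4)"""
    if 'world_to_cam' in p: W=np.array(p['world_to_cam'])
    else:
        T=np.eye(4);T[:3,:3]=R.from_rotvec(st['ee_rot']).as_matrix();T[:3,3]=st['position']
        W=np.linalg.inv(T@np.array(p['mount']))
    return np.array(p['camera_matrix']),np.array(p['distortion']),W
def ray(c,px):
    K,D,W=c
    u=cv2.undistortPoints(np.array([[px]],float),K,D)[0,0]
    d=W[:3,:3].T@np.array([u[0],-u[1],-1]); o=-W[:3,:3].T@W[:3,3]
    return o,d/np.linalg.norm(d)
def atz(c,px,z):
    o,d=ray(c,px); return o+d*(z-o[2])/d[2]
def proj(c,P):
    K,D,W=c
    q=(W[:3,:3]@np.atleast_2d(P).T).T+W[:3,3]
    q=q*[1,-1,-1]
    return cv2.projectPoints(q.reshape(-1,1,3),np.zeros(3),np.zeros(3),K,D)[0][:,0]
def tri(rs):
    A=np.zeros((3,3));b=np.zeros(3)
    for o,d in rs:
        M=np.eye(3)-np.outer(d,d);A+=M;b+=M@o
    return np.linalg.solve(A,b)
# tool pointing down with jaw axis (tool z) at yaw psi in world xy: tool y=-Z
def Rdown(psi):
    z=np.array([np.cos(psi),np.sin(psi),0]);y=np.array([0,0,-1.]);x=np.cross(y,z)
    return np.stack([x,y,z],1)
def go(target,psi,frm=None):
    s=observe(); R0=R.from_rotvec(s['ee_rot']).as_matrix()
    d=R0.T@(np.array(target)-s['position'])
    for a in (psi,psi+np.pi):
        t=R.from_matrix(R0.T@Rdown(a)).as_rotvec(degrees=True)
        print('shift',d.round(4),'turn',t.round(2),'yaw',np.degrees(a).round(1))
def st():
    s=observe();print('clk',round(s['clock'],2),'pos',s['position'].round(4),'F',s['force'].round(2),'w',round(s['width'],3));return s
E
python3 - <<'E'
from h import *
s=st();print(R.from_rotvec(s['ee_rot']).as_matrix().round(3))
p=get_image('side');q=get_image('top');cs,ct=cam(p),cam(q)
for n,a,b in [('hook',(279,127),(196,138)),('tip',(236,139),(188,185)),('spare',(314,166),(254,145)),('white',(248,145),(194,174)),('black',(257,146),(195,165)),('yel',(268,142),(196,154)),('sock',(334,307),(362,213)),('tuner',(331,332),(353,215))]:
    P=tri([ray(cs,a),ray(ct,b)]);print(n,P.round(4),proj(cs,P).round(1),proj(ct,P).round(1))
E
```

```text
clk 1.0 pos [0.2791 0.5592 0.2487] F [-0.41 -0.21  0.09] w 1.001
[[ 0.895  0.     0.447]
 [-0.447  0.     0.895]
 [ 0.    -1.     0.   ]]
hook [0.6627 0.1636 0.1605] [[280.  126.9]] [[195.5 138.8]]
tip [0.5514 0.1764 0.1671] [[235.9 139. ]] [[188. 185.]]
spare [0.6539 0.0241 0.1469] [[313.7 166. ]] [[254.1 144.8]]
white [0.579  0.1676 0.1429] [[248.8 144.9]] [[193.6 174.7]]
black [0.6032 0.168  0.1282] [[257.7 145.9]] [[194.7 165.6]]
yel [0.6314 0.166  0.1283] [[268.2 142. ]] [[195.9 154.2]]
sock [ 0.4965 -0.2486  0.091 ] [[335.6 306.8]] [[361.3 214. ]]
tuner [ 0.4973 -0.248  -0.0016] [[331.1 332. ]] [[353.  215.1]]
```

Run:
```python
from h import *
w=get_image('wrist');print(np.array(w['mount']).round(3),w['camera_matrix'][0])
cv2.imwrite('pics/w0.png',w['color'][:,:,::-1])
go([0.52,0.12,0.33],np.radians(85))
```

```text
[[-0.001 -0.968 -0.249 -0.066]
 [-0.001  0.249 -0.968 -0.135]
 [ 1.    -0.001 -0.001 -0.001]
 [ 0.     0.     0.     1.   ]] [318.10853037   0.         249.57752317]
shift [ 0.4117 -0.0813 -0.2855] turn [  0.   -21.52  -0.  ] yaw 85.0
shift [ 0.4117 -0.0813 -0.2855] turn [  0.   158.48   0.  ] yaw 265.0
```

View pics/w0.png

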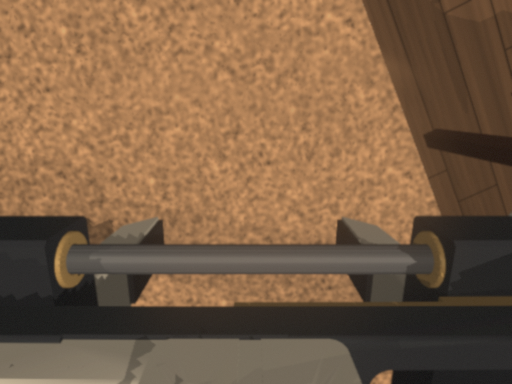

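Run:
```python
from h import *
go([0.62,0.10,0.36],np.radians(85))
```

```text
shift [ 0.5101 -0.1113 -0.2587] turn [  0.   -21.52  -0.  ] yaw 85.0
shift [ 0.5101 -0.1113 -0.2587] turn [  0.   158.48   0.  ] yaw 265.0
```

arm_command:
  plan:
    - [[0.51,-0.111,-0.259],[0,-21.5,0]]
    - [[0.51,-0.111,-0.259],[0,-21.5,0]]
    - [[0.51,-0.111,-0.259],[0,-21.5,0]]
    - [[0.51,-0.111,-0.259],[0,-21.5,0]]
    - [[0.51,-0.111,-0.259],[0,-21.5,0]]
  fingers: -1

```text
clock: 1.65
position: [0.4262, 0.3603, 0.297]
ee_rot: [-1.569, 0.068, -0.069]
force: [0.6, 1.1, -0.7]
width: 0.999
```

Run:
```python
from h import *
st()
go([0.62,0.10,0.36],np.radians(85))
```

```text
clk 1.65 pos [0.4262 0.3603 0.297 ] F [ 0.59  1.13 -0.7 ] w 0.999
shift [ 0.2158 -0.0631 -0.2424] turn [-0.03 -0.01  0.02] yaw 85.0
shift [ 0.2158 -0.0631 -0.2424] turn [-2.0000e-02  1.7999e+02 -4.0000e-02] yaw 265.0
```

arm_command:
  plan:
    - [[0.216,-0.063,-0.242],[0,0,0]]
    - [[0.216,-0.063,-0.242],[0,0,0]]
    - [[0.216,-0.063,-0.242],[0,0,0]]
    - [[0.216,-0.063,-0.242],[0,0,0]]
    - [[0.216,-0.063,-0.242],[0,0,0]]

```text
clock: 2.15
position: [0.5729, 0.1637, 0.3447]
ee_rot: [-1.569, 0.068, -0.069]
force: [0.5, 0.6, -0.0]
width: 1.001
```

arm_command:
  plan:
    - [[0.03,-0.009,-0.03],[0,0,0]]
    - [[0.03,-0.009,-0.03],[0,0,0]]
    - [[0.03,-0.009,-0.03],[0,0,0]]

```text
clock: 2.45
position: [0.5997, 0.1319, 0.3529]
ee_rot: [-1.57, 0.071, -0.071]
force: [-0.4, -0.2, -0.5]
width: 0.999
```

Run:
```python
from h import *
s=st()
w=get_image('wrist')
cv2.imwrite('pics/w1.png',w['color'][:,:,::-1])
import pickle; pickle.dump((w,s),open('w1.pkl','wb'))
for t in ['hook_full','hook_full_tip','hook_spare','coil_yellow_mid','coil_black_mid','coil_white_mid']:
        print(t,[([round(v) for v in d['point']],round(d['confidence'],2)) for d in place_of(w,t)][:4])
```

```text
clk 2.45 pos [0.5997 0.1319 0.3529] F [-0.4  -0.19 -0.49] w 0.999
hook_full [([284, 227], 0.83)]
hook_full_tip [([291, 123], 0.86)]
hook_spare [([157, 229], 0.74)]
coil_yellow_mid [([280, 194], 0.61), ([282, 171], 0.22)]
coil_black_mid [([285, 170], 0.85)]
coil_white_mid [([285, 145], 0.89), ([371, 173], 0.81), ([356, 104], 0.73)]
```

View pics/w1.png

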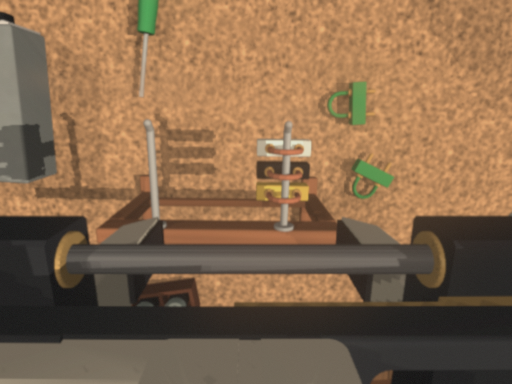

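Run:
```python
from h import *
import pickle
w,s=pickle.load(open('w1.pkl','rb'));c=cam(w,s)
a=w['color'][100:240,130:330,::-1]
cv2.imwrite('pics/w1c.png',cv2.resize(a,None,fx=4,fy=4,interpolation=cv2.INTER_CUBIC))
for n,px,z in [('hook',(284,227),.16),('tip',(291,123),.167),('spare',(157,229),.16),('sparetip',(149,124),.167),('y',(280,194),.126),('b',(285,170),.126),('w',(285,145),.126)]:
    print(n,atz(c,px,z).round(4))
```

```text
hook [0.664  0.1638 0.16  ]
tip [0.5522 0.177  0.167 ]
spare [0.6539 0.0242 0.16  ]
sparetip [0.5406 0.0366 0.167 ]
y [0.6356 0.1644 0.126 ]
b [0.6074 0.1721 0.126 ]
w [0.5785 0.1739 0.126 ]
```

View pics/w1c.png

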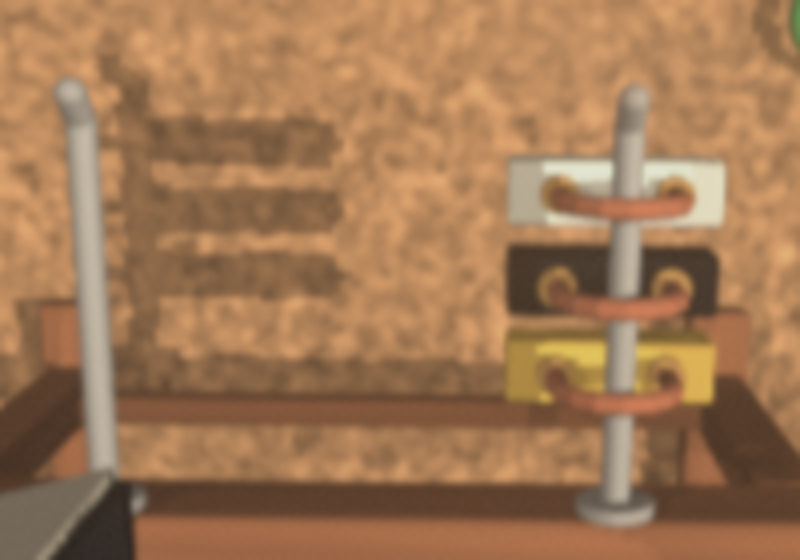

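Run:
```python
from h import *
go([0.5785,0.1733,0.20],np.radians(84.7))
```

```text
shift [-0.0235  0.153   0.0374] turn [-0.01  0.38 -0.01] yaw 84.7
shift [-0.0235  0.153   0.0374] turn [-2.0000e-02 -1.7962e+02  2.0000e-02] yaw 264.7
```

arm_command:
  plan:
    - [[-0.0235,0.03,0.0374],[0,0.4,0]]
    - [[-0.0235,0.08,0.0374],[0,0.4,0]]
    - [[-0.0235,0.13,0.0374],[0,0.4,0]]
    - [[-0.0235,0.153,0.0374],[0,0.4,0]]
    - [[-0.0235,0.153,0.0374],[0,0.4,0]]

```text
clock: 3.3
position: [0.5764, 0.172, 0.1963]
ee_rot: [-1.572, 0.079, -0.068]
force: [-0.1, -0.2, 0.3]
width: 0.997
```

```bash
cat > look.py <<'E'
from h import *
import sys,pickle
n=sys.argv[1]
s=st()
w=get_image('wrist');c=cam(w,s)
pickle.dump((w,s),open(n+'.pkl','wb'))
cv2.imwrite(f'pics/{n}.png',w['color'][:,:,::-1])
for t in sys.argv[2:]:
    t,z=t.split(':')
    for d in place_of(w,t)[:2]:
        print(t,[round(v) for v in d['point']],round(d['confidence'],2),atz(c,d['point'],float(z)).round(4))
E
python3 look.py w2 coil_white_mid:.126 hook_full_tip:.167
```

```text
clk 3.3 pos [0.5764 0.172  0.1963] F [-0.11 -0.21  0.32] w 0.997
coil_white_mid [250, 216] 0.88 [0.5817 0.1712 0.126 ]
coil_white_mid [367, 128] 0.86 [0.5297 0.2512 0.126 ]
hook_full_tip [248, 193] 0.69 [0.5543 0.1729 0.167 ]
```

View pics/w2.png

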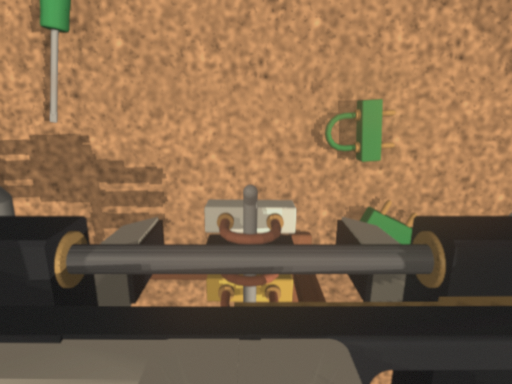

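Run:
```python
from h import *
go([0.580,0.1722,0.132],np.radians(84.7))
```

```text
shift [-0.0002  0.0698 -0.0006] turn [-0.06 -0.11  0.13] yaw 84.7
shift [-0.0002  0.0698 -0.0006] turn [-2.0000e-01  1.7989e+02 -1.0000e-01] yaw 264.7
```

```bash
python3 look.py w2b coil_white_mid:.126 hook_full_tip:.167; python3 look.py w2d coil_white_mid:.126 hook_full_tip:.167
```

```text
clk 3.45 pos [0.5801 0.1727 0.2018] F [ 0.49 -0.17  0.3 ] w 0.998
coil_white_mid [366, 124] 0.87 [0.5314 0.2532 0.126 ]
coil_white_mid [250, 207] 0.82 [0.5808 0.1725 0.126 ]
hook_full_tip [247, 182] 0.75 [0.5536 0.1733 0.167 ]
hook_full_tip [246, 274] 0.2 [0.609  0.1674 0.167 ]
clk 3.6 pos [0.5802 0.1726 0.2021] F [-0.28 -0.46  0.07] w 1.001
coil_white_mid [364, 124] 0.81 [0.532  0.2518 0.126 ]
coil_white_mid [246, 207] 0.61 [0.5808 0.1699 0.126 ]
hook_full_tip [247, 180] 0.85 [0.5528 0.1731 0.167 ]
```

arm_command:
  plan:
    - [[0,0.035,0],[0,0,0]]
    - [[0,0.07,0],[0,0,0]]
    - [[0,0.07,0],[0,0,0]]
    - [[0,0.07,0],[0,0,0]]

```text
clock: 4.15
position: [0.5792, 0.1722, 0.1306]
ee_rot: [-1.57, 0.075, -0.074]
force: [-0.0, -0.5, 0.8]
width: 0.996
```

arm_command:
  plan:
    - [[0,0,0],[0,0,0]]
    - [[0,0,0],[0,0,0]]
    - [[0,0,0],[0,0,0]]
    - [[0,0,0],[0,0,0]]
    - [[0,0,0],[0,0,0]]
  fingers: 1
  squeeze: 20

```text
clock: 4.65
position: [0.5793, 0.1722, 0.1304]
ee_rot: [-1.569, 0.074, -0.075]
force: [0.3, -0.1, 1.2]
width: 0.652
```

```bash
python3 look.py w3
```

```text
clk 4.65 pos [0.5793 0.1722 0.1304] F [ 0.34 -0.11  1.21] w 0.652
```

View pics/w3.png

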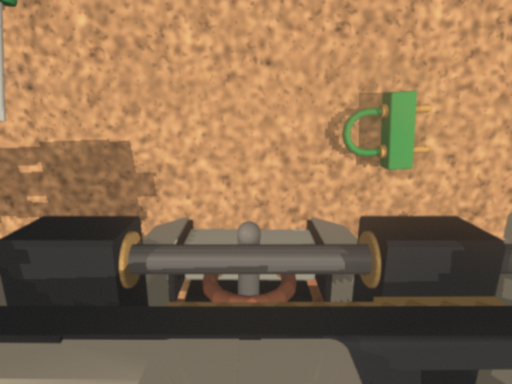

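arm_command:
  plan:
    - [[0,-0.013,0],[0,0,0]]
    - [[0,-0.013,0],[0,0,0]]
    - [[-0.018,-0.013,0],[0,0,0]]
    - [[-0.04,-0.013,0],[0,0,0]]
    - [[-0.055,-0.013,0],[0,0,0]]

```text
clock: 5.2
position: [0.5232, 0.1776, 0.1432]
ee_rot: [-1.569, 0.074, -0.074]
force: [-0.2, -0.2, -0.7]
width: 0.657
```

arm_command:
  plan:
    - [[-0.005,0,0],[0,0,0]]
    - [[-0.005,0,0],[0,0,0]]

```text
clock: 5.4
position: [0.5193, 0.1781, 0.1434]
ee_rot: [-1.569, 0.074, -0.074]
force: [0.0, -0.3, -1.0]
width: 0.652
```

```bash
python3 look.py w4;python3 - <<'E'
from h import *
p=get_image('side')
a=p['color'][90:220,180:340,::-1]
cv2.imwrite('pics/s4.png',cv2.resize(a,None,fx=4,fy=4,interpolation=cv2.INTER_CUBIC))
E
```

```text
clk 5.4 pos [0.5193 0.1781 0.1434] F [ 0.02 -0.32 -0.99] w 0.652
```

View pics/w4.png

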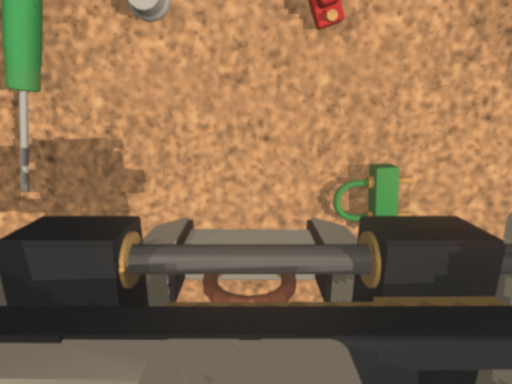

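View pics/s4.png

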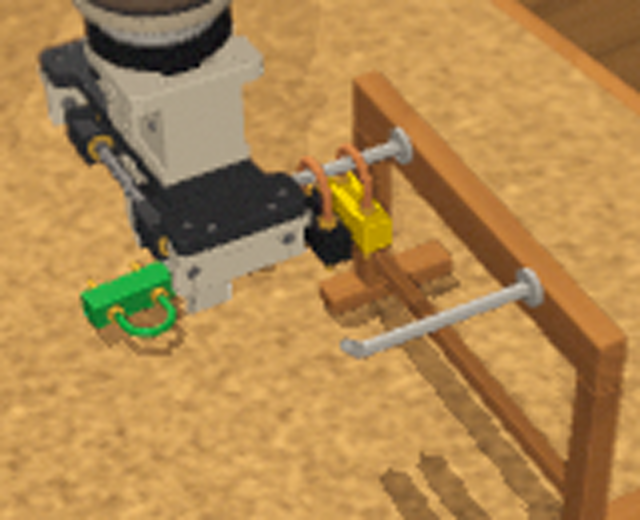

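arm_command:
  plan:
    - [[0,0,-0.04],[0,0,0]]
    - [[0,0,-0.085],[0,0,0]]
    - [[0,0,-0.125],[0,0,0]]
    - [[0,0,-0.1402],[0,0,0]]
    - [[0,0,-0.1402],[0,0,0]]

```text
clock: 6.0
position: [0.5068, 0.0346, 0.1432]
ee_rot: [-1.571, 0.078, -0.079]
force: [0.8, -0.4, -1.3]
width: 0.653
```

```bash
cat > side.py <<'E'
from h import *
import sys
n,view,c0,c1,r0,r1=sys.argv[1],sys.argv[2],*map(int,sys.argv[3:7])
p=get_image(view)
a=p['color'][r0:r1,c0:c1,::-1]
f=min(800/(c1-c0),600/(r1-r0))
cv2.imwrite(f'pics/{n}.png',cv2.resize(a,None,fx=f,fy=f,interpolation=cv2.INTER_CUBIC))
E
python3 - <<'E'
from h import *
import time
for i in range(2):
    s=st(); get_image('wrist')
print(s['ee_rot'])
E
python3 side.py s5 side 220 340 120 220;python3 side.py t5 top 180 280 130 210
```

```text
clk 6.0 pos [0.5068 0.0346 0.1432] F [ 0.79 -0.39 -1.31] w 0.653
clk 6.05 pos [0.507  0.0369 0.1432] F [ 0.48  1.42 -0.71] w 0.654
[-1.56957952  0.07617933 -0.07747899]
```

View pics/s5.png

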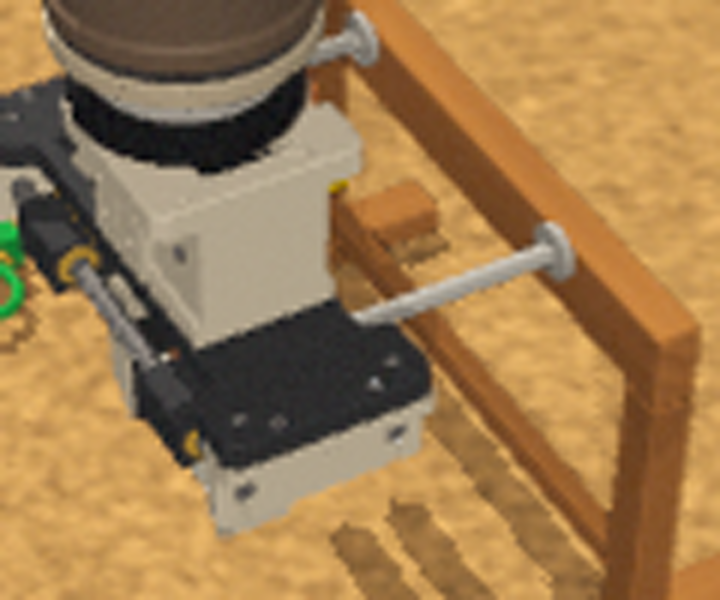

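View pics/t5.png

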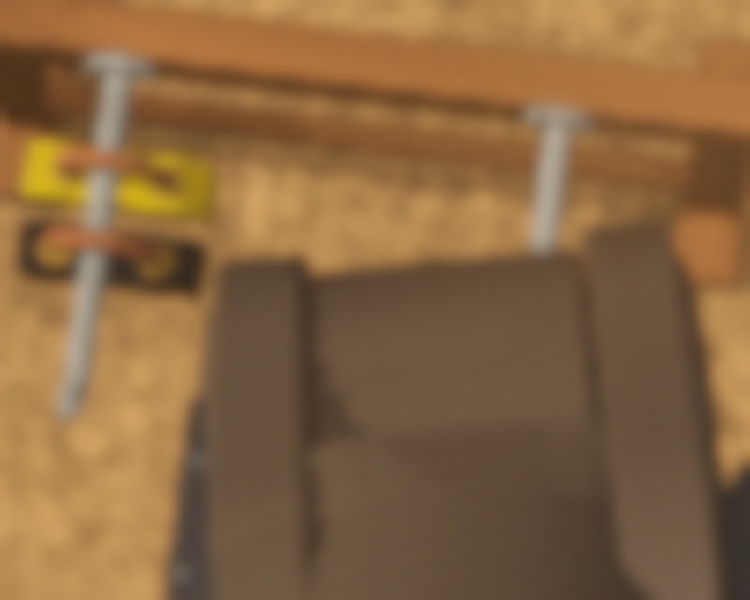

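arm_command:
  plan:
    - [[0.015,0,0],[0,0,0]]
    - [[0.03,0,0],[0,0,0]]
    - [[0.045,0,0],[0,0,0]]
    - [[0.055,0,0],[0,0,0]]
    - [[0.055,0,0],[0,0,0]]

```text
clock: 6.7
position: [0.5621, 0.034, 0.1428]
ee_rot: [-1.569, 0.073, -0.074]
force: [-0.4, 0.2, -0.1]
width: 0.652
```

```bash
python3 look.py w6
```

```text
clk 6.7 pos [0.5621 0.034  0.1428] F [-0.4   0.17 -0.15] w 0.652
```

View pics/w6.png

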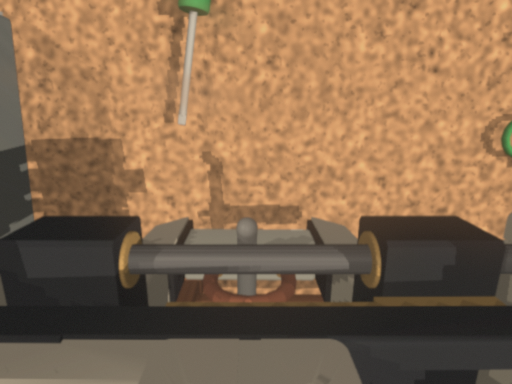

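arm_command:
  plan:
    - [[0.015,0,0],[0,0,0]]
    - [[0.035,0,0],[0,0,0]]
    - [[0.038,0,0],[0,0,0]]
    - [[0.038,0.007,0],[0,0,0]]
    - [[0.038,0.013,0],[0,0,0]]

```text
clock: 7.25
position: [0.5977, 0.0298, 0.1296]
ee_rot: [-1.569, 0.075, -0.074]
force: [-0.9, -1.2, 27.6]
width: 0.651
```

arm_command:
  plan:
    - [[0,0,0],[0,0,0]]
    - [[0,0,0],[0,0,0]]

```text
clock: 7.45
position: [0.5979, 0.0297, 0.1299]
ee_rot: [-1.569, 0.074, -0.074]
force: [0.7, 0.7, 1.4]
width: 0.651
```

arm_command:
  plan:
    - [[0,0,0],[0,0,0]]
    - [[0,0,0],[0,0,0]]
    - [[0,0,0],[0,0,0]]
    - [[0,-0.02,0],[0,0,0]]
    - [[0,-0.06,0],[0,0,0]]
  fingers: -1

```text
clock: 7.95
position: [0.5965, 0.0294, 0.1877]
ee_rot: [-1.571, 0.079, -0.069]
force: [1.2, 0.2, 1.3]
width: 0.988
```

```bash
python3 look.py w7 coil_white_mid:.126;python3 side.py s7 side 220 340 120 220
```

```text
clk 7.95 pos [0.5965 0.0294 0.1877] F [1.23 0.19 1.27] w 0.988
coil_white_mid [248, 214] 0.73 [0.5969 0.0279 0.126 ]
```

View pics/w7.png

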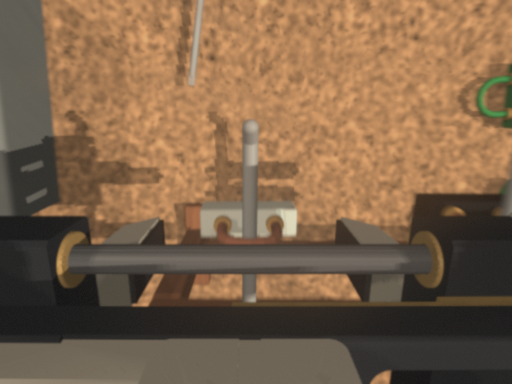

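View pics/s7.png

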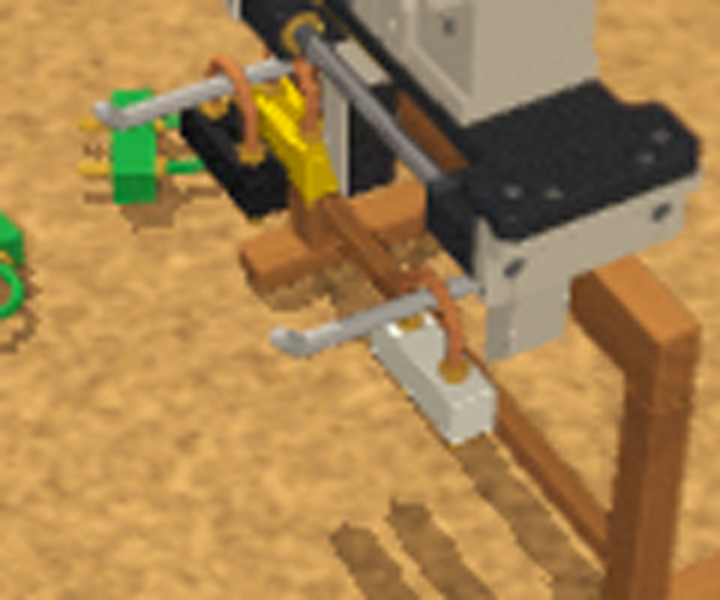

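arm_command:
  plan:
    - [[0,-0.022,0],[0,0,0]]
    - [[0,-0.03,0.04],[0,0,0]]
    - [[0,-0.03,0.09],[0,0,0]]
    - [[0,-0.03,0.1406],[0,0,0]]
    - [[-0.003,-0.02,0.1406],[0,0,0]]

```text
clock: 8.6
position: [0.6084, 0.1797, 0.2097]
ee_rot: [-1.564, 0.066, -0.066]
force: [0.2, 0.2, 0.0]
width: 1.0
```

```bash
python3 - <<'E'
from h import *
get_image('top');get_image('top')
E
python3 look.py w8 coil_black_mid:.126 coil_yellow_mid:.126 hook_full_tip:.167; python3 -c "
from h import *
go([.608,.1704,.132],np.radians(84.7))"
```

```text
clk 8.7 pos [0.6073 0.1714 0.2076] F [ 0.33 -0.46 -0.6 ] w 0.997
coil_black_mid [249, 204] 0.77 [0.6077 0.1707 0.126 ]
coil_yellow_mid [247, 237] 0.7 [0.6324 0.1665 0.126 ]
hook_full_tip [248, 129] 0.95 [0.5524 0.175  0.167 ]
hook_full_tip [49, 211] 0.48 [0.5885 0.0549 0.167 ]
shift [-0.0017  0.0781  0.0026] turn [ 0.05 -0.27  0.02] yaw 84.7
shift [-0.0017  0.0781  0.0026] turn [-2.0000e-02  1.7973e+02  8.0000e-02] yaw 264.7
```

View pics/w8.png

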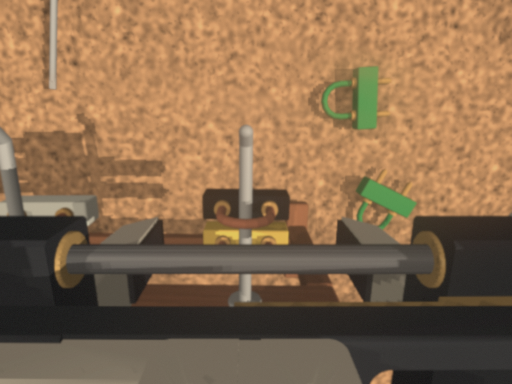

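```bash
python3 -c "
from h import *
st();go([.6077,.1706,.132],np.radians(84.7))"
```

```text
clk 8.9 pos [0.6094 0.1677 0.2101] F [-0.2  -0.31 -0.46] w 0.999
shift [-0.002   0.0781  0.0028] turn [ 0.05 -0.27  0.02] yaw 84.7
shift [-0.002   0.0781  0.0028] turn [-2.0000e-02  1.7973e+02  8.0000e-02] yaw 264.7
```

arm_command:
  plan:
    - [[-0.002,0.01,0.0025],[0,0,0]]
    - [[-0.002,0.05,0.0025],[0,0,0]]
    - [[-0.002,0.078,0.0025],[0,0,0]]
    - [[-0.002,0.078,0.0025],[0,0,0]]

```text
clock: 9.3
position: [0.6045, 0.171, 0.1279]
ee_rot: [-1.572, 0.08, -0.07]
force: [0.3, 0.8, 0.2]
width: 1.0
```

arm_command:
  plan:
    - [[0,0,0],[0,0,0]]
    - [[0,0,0],[0,0,0]]
    - [[0,0,0],[0,0,0]]
    - [[0,0,0],[0,0,0]]
    - [[0,0,0],[0,0,0]]
  fingers: 1

```text
clock: 9.8
position: [0.6077, 0.1725, 0.1329]
ee_rot: [-1.569, 0.073, -0.075]
force: [-0.1, -0.6, 2.2]
width: 0.654
```

arm_command:
  plan:
    - [[0,-0.013,0],[0,0,0]]
    - [[0,-0.013,0],[0,0,0]]
    - [[-0.02,-0.013,0],[0,0,0]]
    - [[-0.05,-0.013,0],[0,0,0]]
    - [[-0.083,-0.013,0],[0,0,0]]

```text
clock: 10.3
position: [0.5243, 0.1803, 0.1452]
ee_rot: [-1.569, 0.074, -0.076]
force: [-0.5, 0.8, -0.8]
width: 0.656
```

```bash
python3 look.py w9; python3 -c "
from h import *
st()"
```

```text
clk 10.3 pos [0.5243 0.1803 0.1452] F [-0.53  0.78 -0.76] w 0.656
clk 10.35 pos [0.5179 0.1811 0.1446] F [-7.84 -0.6  -2.84] w 0.655
```

View pics/w9.png

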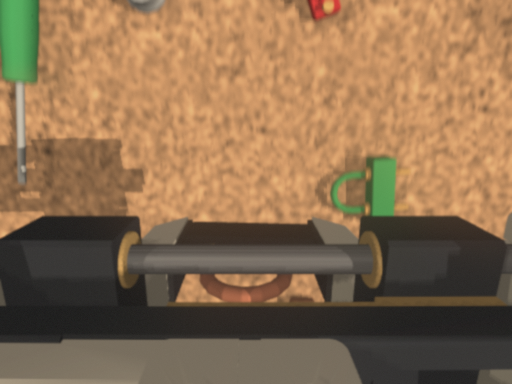

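arm_command:
  plan:
    - [[-0.003,0,-0.04],[0,0,0]]
    - [[-0.003,0,-0.085],[0,0,0]]
    - [[-0.003,0,-0.125],[0,0,0]]
    - [[-0.003,0,-0.142],[0,0,0]]
    - [[-0.003,0,-0.142],[0,0,0]]

```text
clock: 10.85
position: [0.5082, 0.0358, 0.1455]
ee_rot: [-1.57, 0.078, -0.079]
force: [-0.8, 0.9, -0.2]
width: 0.659
```

Run:
```python
from h import *
for i in range(3):
    s=st(); get_image('wrist')
```

```text
clk 10.85 pos [0.5082 0.0358 0.1455] F [-0.82  0.92 -0.19] w 0.659
clk 10.9 pos [0.5085 0.0381 0.1455] F [-0.49  0.18 -0.66] w 0.655
clk 10.95 pos [0.5086 0.0396 0.1454] F [-0.67 -0.04 -1.32] w 0.654
```

arm_command:
  plan:
    - [[0.015,0,-0.001],[0,0,0]]
    - [[0.03,0,-0.001],[0,0,0]]
    - [[0.045,0,-0.001],[0,0,0]]
    - [[0.055,0,-0.001],[0,0,0]]
    - [[0.058,0,-0.001],[0,0,0]]

```text
clock: 11.5
position: [0.5669, 0.0339, 0.1449]
ee_rot: [-1.569, 0.073, -0.073]
force: [-0.5, 0.1, -0.5]
width: 0.658
```

```bash
python3 look.py w10
```

```text
clk 11.5 pos [0.5669 0.0339 0.1449] F [-0.51  0.15 -0.51] w 0.658
```

View pics/w10.png

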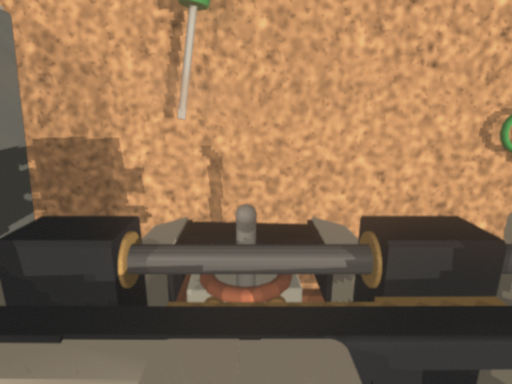

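arm_command:
  plan:
    - [[0,0.004,0],[0,0,0]]
    - [[0,0.008,0],[0,0,0]]
    - [[0,0.012,0],[0,0,0]]
    - [[0,0.012,0],[0,0,0]]

```text
clock: 11.95
position: [0.5655, 0.0328, 0.1327]
ee_rot: [-1.569, 0.075, -0.074]
force: [-0.8, 0.2, 0.6]
width: 0.657
```

arm_command:
  plan:
    - [[0,0,0],[0,0,0]]
    - [[0,0,0],[0,0,0]]
    - [[0,0,0],[0,0,0]]
    - [[0,-0.02,0],[0,0,0]]
    - [[0,-0.06,0],[0,0,0]]
  fingers: -1

```text
clock: 12.45
position: [0.5639, 0.0326, 0.1912]
ee_rot: [-1.571, 0.079, -0.07]
force: [-0.1, -0.7, 0.1]
width: 0.991
```

```bash
python3 look.py w11 ;python3 side.py s11 side 220 340 120 220
```

```text
clk 12.45 pos [0.5639 0.0326 0.1912] F [-0.12 -0.7   0.12] w 0.991
```

View pics/w11.png

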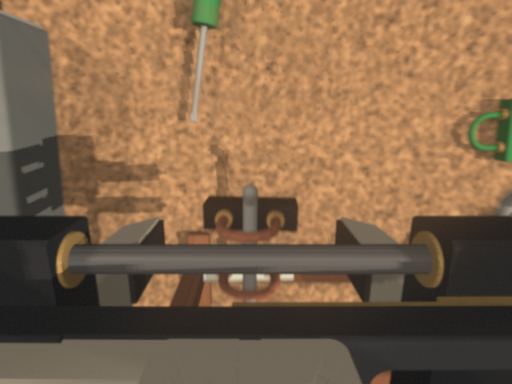

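View pics/s11.png

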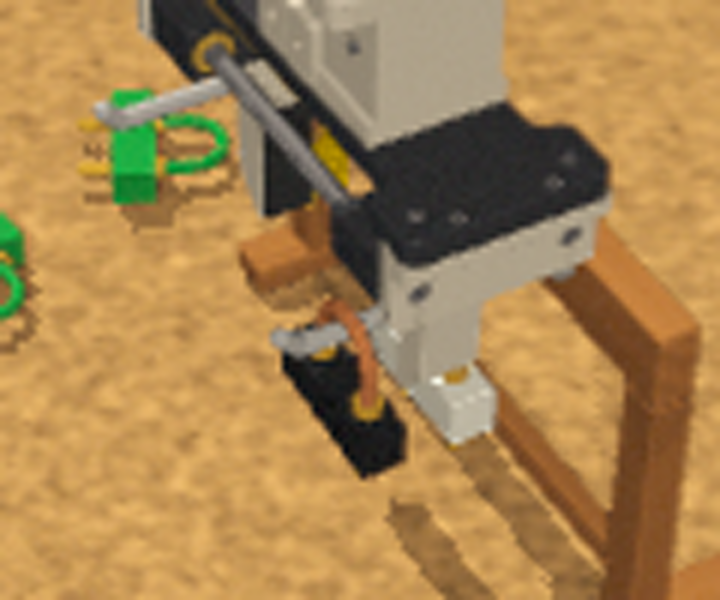

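arm_command:
  plan:
    - [[0,-0.022,0],[0,0,0]]
    - [[0.01,-0.03,0.04],[0,0,0]]
    - [[0.03,-0.03,0.08],[0,0,0]]
    - [[0.05,-0.03,0.12],[0,0,0]]
    - [[0.0545,-0.025,0.1405],[0,0,0]]

```text
clock: 13.05
position: [0.635, 0.1719, 0.218]
ee_rot: [-1.567, 0.07, -0.073]
force: [0.8, 0.7, 0.5]
width: 0.997
```

arm_command:
  plan:
    - [[0,0,0],[0,0,0]]
    - [[0,0,0],[0,0,0]]
    - [[0,0,0],[0,0,0]]

```text
clock: 13.35
position: [0.6331, 0.1655, 0.2179]
ee_rot: [-1.571, 0.076, -0.076]
force: [0.5, -0.7, -0.1]
width: 0.997
```

```bash
python3 look.py w12 coil_yellow_mid:.126 coil_white_mid:.126 coil_black_mid:.126 hook_full:.16; python3 -c "
from h import *
st();go([.6320,.1675,.132],np.radians(84.7))"
```

```text
clk 13.35 pos [0.6331 0.1655 0.2179] F [ 0.53 -0.68 -0.05] w 0.997
coil_yellow_mid [253, 200] 0.62 [0.6341 0.1676 0.126 ]
coil_white_mid [60, 171] 0.81 [0.5986 0.0294 0.126 ]
coil_white_mid [387, 169] 0.77 [0.6197 0.2665 0.126 ]
coil_black_mid [55, 127] 0.65 [0.5669 0.0331 0.126 ]
clk 13.6 pos [0.6334 0.1665 0.2184] F [ 0.32  0.01 -0.06] w 1.0
shift [-0.0015  0.0864  0.0008] turn [-0.   -0.19  0.02] yaw 84.7
shift [-0.0015  0.0864  0.0008] turn [-3.0000e-02  1.7981e+02 -0.0000e+00] yaw 264.7
```

View pics/w12.png

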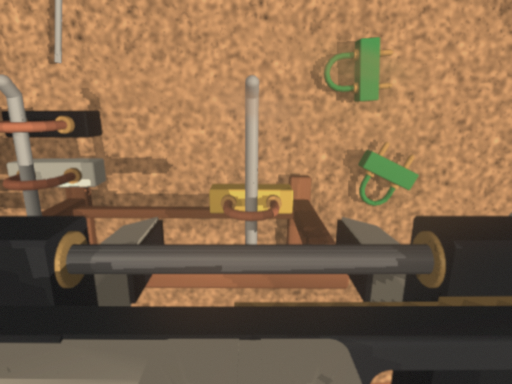

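arm_command:
  plan:
    - [[0,0.04,0.001],[0,0,0]]
    - [[0,0.07,0.001],[0,0,0]]
    - [[0,0.08,0.001],[0,0,0]]
    - [[0,0.0855,0.001],[0,0,0]]
    - [[0,0.0855,0.001],[0,0,0]]

```text
clock: 14.1
position: [0.6339, 0.1684, 0.133]
ee_rot: [-1.569, 0.074, -0.075]
force: [0.1, 0.6, -0.2]
width: 1.0
```

arm_command:
  plan:
    - [[0,0,0],[0,0,0]]
    - [[0,0,0],[0,0,0]]
    - [[0,0,0],[0,0,0]]
    - [[0,0,0],[0,0,0]]
    - [[0,0,0],[0,0,0]]
  fingers: 1
  squeeze: 30

```text
clock: 14.6
position: [0.6336, 0.1685, 0.1328]
ee_rot: [-1.569, 0.074, -0.075]
force: [0.5, -0.4, 1.2]
width: 0.653
```

```bash
python3 look.py w13
```

```text
clk 14.6 pos [0.6336 0.1685 0.1328] F [ 0.47 -0.35  1.23] w 0.653
```

View pics/w13.png

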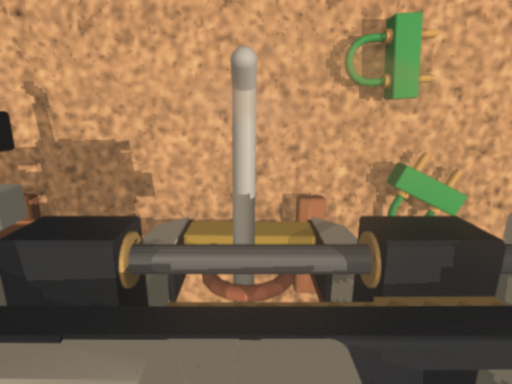

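arm_command:
  plan:
    - [[0,-0.013,0],[0,0,0]]
    - [[0,-0.013,0],[0,0,0]]
    - [[-0.02,-0.013,0],[0,0,0]]
    - [[-0.045,-0.013,0],[0,0,0]]
    - [[-0.06,-0.013,0],[0,0,0]]

```text
clock: 15.15
position: [0.5722, 0.1744, 0.1456]
ee_rot: [-1.569, 0.075, -0.073]
force: [-0.3, 0.1, -0.9]
width: 0.654
```

```bash
python3 look.py w14;python3 - <<'E'
from h import *
import pickle
for n,r in [('w3',229),('w9',222),('w13',221)]:
    w,s=pickle.load(open(n+'.pkl','rb'));c=cam(w,s)
    P=atz(c,(250,r),s['position'][2]+.003); T=R.from_rotvec(s['ee_rot']).as_matrix().T@(P-s['position']);print(n,T.round(4))
E
```

```text
clk 15.15 pos [0.5722 0.1744 0.1456] F [-0.25  0.05 -0.87] w 0.654
w3 [-0.0141 -0.003  -0.0003]
w9 [-0.0174 -0.003  -0.0003]
w13 [-0.0179 -0.003  -0.0003]
```

View pics/w14.png

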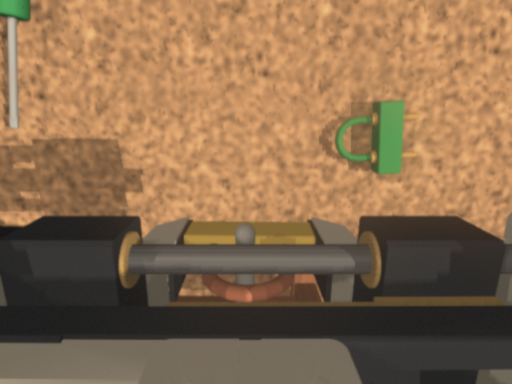

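Run:
```python
from h import *
import pickle
w,s=pickle.load(open('w14.pkl','rb'))
M=np.linalg.inv(np.array(w['mount']))
c=(np.array(w['camera_matrix']),np.array(w['distortion']),M)
for dx in (-.004,-.002,0,.002):
  for h in (.004,.0065):
    print(dx,h,'front bot row',proj(c,[dx-.009,h+.01,0])[0,1].round(1),'front top',proj(c,[dx-.009,h-.01,0])[0,1].round(1))
a=w['color'][190:320,150:350,::-1]
cv2.imwrite('pics/w14c.png',cv2.resize(a,None,fx=4,fy=4,interpolation=cv2.INTER_CUBIC))
```

```text
-0.004 0.004 front bot row 218.4 front top 234.0
-0.004 0.0065 front bot row 216.8 front top 231.8
-0.002 0.004 front bot row 222.2 front top 238.3
-0.002 0.0065 front bot row 220.5 front top 236.0
0 0.004 front bot row 226.0 front top 242.5
0 0.0065 front bot row 224.2 front top 240.2
0.002 0.004 front bot row 229.7 front top 246.7
0.002 0.0065 front bot row 227.9 front top 244.3
```

View pics/w14c.png

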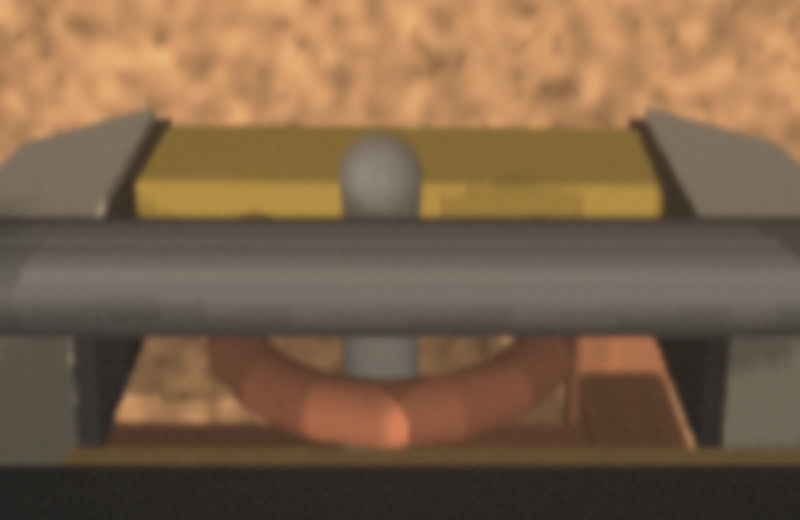

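arm_command:
  plan:
    - [[-0.015,0,0],[0,0,0]]
    - [[-0.035,0,0],[0,0,0]]
    - [[-0.055,0,0],[0,0,0]]
    - [[-0.062,0,0],[0,0,0]]
    - [[-0.062,-0.02,0],[0,0,0]]

```text
clock: 15.7
position: [0.5102, 0.1797, 0.1641]
ee_rot: [-1.571, 0.077, -0.071]
force: [-0.8, -0.2, -1.4]
width: 0.653
```

arm_command:
  plan:
    - [[0,-0.04,0],[0,0,0]]
    - [[0,-0.08,0],[0,0,0]]
    - [[0,-0.12,-0.02],[0,0,0]]
    - [[0.03,-0.14,-0.065],[0,0,0]]
    - [[0.06,-0.15,-0.11],[0,0,0]]

```text
clock: 16.2
position: [0.5572, 0.0755, 0.3161]
ee_rot: [-1.568, 0.068, -0.076]
force: [0.8, 0.2, -2.3]
width: 0.651
```

```bash
python3 look.py w15 ; python3 -c "
from h import *
st();go([.60,-.245,.30],np.radians(84.7))"
```

```text
clk 16.2 pos [0.5572 0.0755 0.3161] F [ 0.8   0.15 -2.25] w 0.651
clk 16.25 pos [0.5611 0.0647 0.3169] F [ 4.64 -8.5   0.63] w 0.65
shift [ 0.0704  0.0185 -0.304 ] turn [ 0.19 -0.6   0.49] yaw 84.7
shift [ 0.0704  0.0185 -0.304 ] turn [ -0.76 179.4    0.3 ] yaw 264.7
```

View pics/w15.png

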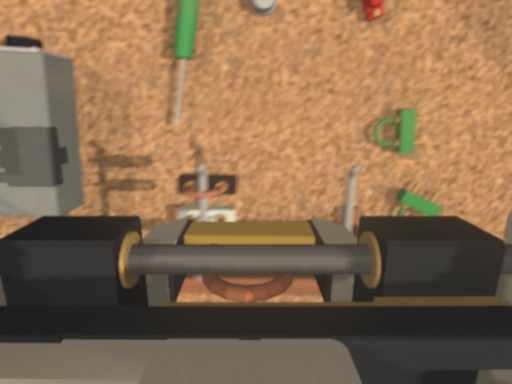

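arm_command:
  plan:
    - [[0.015,0,-0.045],[0,0,0]]
    - [[0.03,0,-0.09],[0,0,0]]
    - [[0.045,0,-0.14],[0,0,0]]
    - [[0.06,0,-0.19],[0,0,0]]
    - [[0.07,0,-0.24],[0,0,0]]

```text
clock: 16.75
position: [0.6029, -0.1667, 0.3131]
ee_rot: [-1.57, 0.073, -0.075]
force: [0.8, 0.6, -0.6]
width: 0.651
```

arm_command:
  plan:
    - [[0,0,-0.03],[0,0,0]]
    - [[0,0,-0.05],[0,0,0]]
    - [[0,0,-0.05],[0,0,0]]
    - [[0,0,-0.05],[0,0,0]]
    - [[0,0,-0.05],[0,0,0]]

```text
clock: 17.25
position: [0.5978, -0.213, 0.3129]
ee_rot: [-1.569, 0.073, -0.073]
force: [0.7, -0.0, -1.4]
width: 0.65
```

```bash
python3 look.py w16 tuner:0 socket_mid:.102 socket_seat:.112; python3 -c "
from h import *
st()"
```

```text
clk 17.25 pos [ 0.5978 -0.213   0.3129] F [ 0.74 -0.   -1.38] w 0.65
tuner [208, 85] 0.67 [ 0.4983 -0.26    0.    ]
socket_mid [197, 74] 0.84 [ 0.4935 -0.258   0.102 ]
socket_seat [195, 72] 0.78 [ 0.4924 -0.2578  0.112 ]
clk 17.45 pos [ 0.5976 -0.2133  0.3131] F [ 0.64 -1.18 -0.82] w 0.648
```

View pics/w16.png

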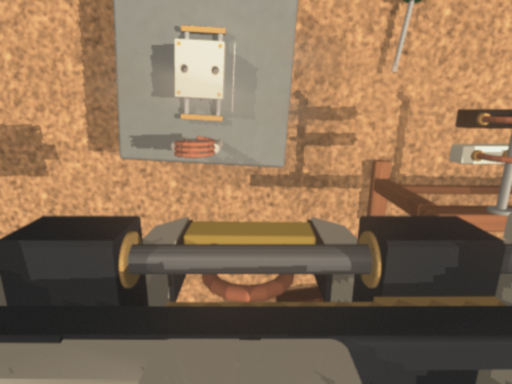

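Run:
```python
from h import *
import pickle
w,s=pickle.load(open('w16.pkl','rb'));c=cam(w,s)
a=w['color'][20:170,110:300,::-1]
cv2.imwrite('pics/w16c.png',cv2.resize(a,None,fx=4,fy=4,interpolation=cv2.INTER_CUBIC))
for px,z in [((184,69),.102),((215,70),.102),((176,39),.102),((225,41),.102),((222,99),.102),((175,97),.102),((121,157),.07),((284,166),.07)]:
    print(px,atz(c,px,z).round(4))
```

```text
(184, 69) [ 0.4876 -0.2706  0.102 ]
(215, 70) [ 0.4915 -0.239   0.102 ]
(176, 39) [ 0.4587 -0.2746  0.102 ]
(225, 41) [ 0.4651 -0.2258  0.102 ]
(222, 99) [ 0.5207 -0.2351  0.102 ]
(175, 97) [ 0.5141 -0.2839  0.102 ]
(121, 157) [ 0.575  -0.3658  0.07  ]
(284, 166) [ 0.6039 -0.172   0.07  ]
```

View pics/w16c.png

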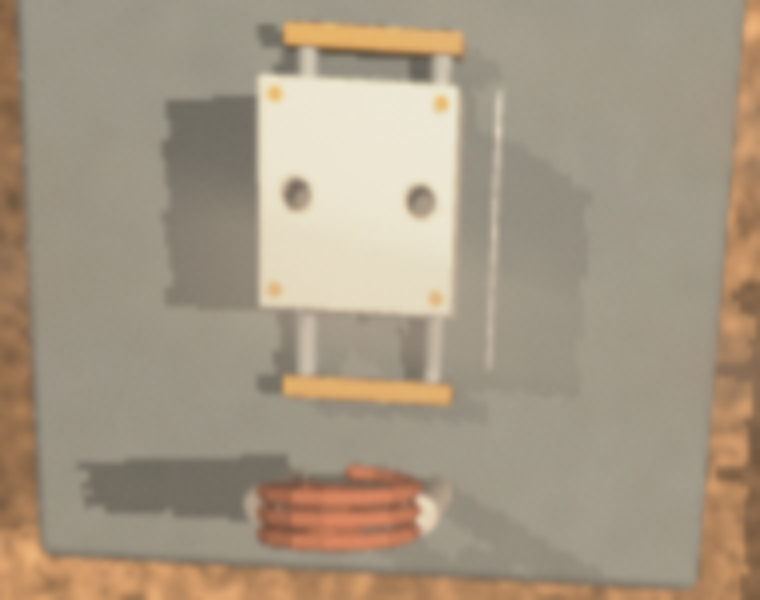

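arm_command:
  plan:
    - [[-0.01,0.02,-0.02],[0,0,0]]
    - [[-0.03,0.05,-0.04],[0,0,0]]
    - [[-0.05,0.09,-0.04],[0,0,0]]
    - [[-0.05,0.095,-0.04],[0,0,0]]
    - [[-0.05,0.095,-0.04],[0,0,0]]

```text
clock: 17.95
position: [0.5433, -0.2485, 0.2172]
ee_rot: [-1.568, 0.075, -0.072]
force: [1.0, 0.4, -0.3]
width: 0.655
```

```bash
python3 look.py w17 socket_mid:.102 ; python3 -c "
from h import *
st()"
```

```text
clk 17.95 pos [ 0.5433 -0.2485  0.2172] F [ 1.02  0.44 -0.33] w 0.655
socket_mid [235, 132] 0.8 [ 0.4941 -0.2559  0.102 ]
clk 18.05 pos [ 0.5455 -0.2491  0.2193] F [ 0.54 -0.14 -0.89] w 0.65
```

View pics/w17.png

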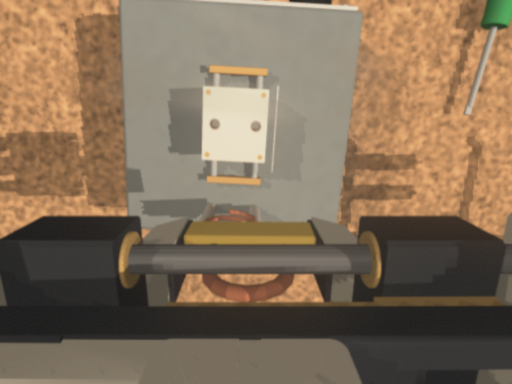

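```bash
python3 look.py w18
python3 - <<'E'
from h import *
import pickle
w,s=pickle.load(open('w18.pkl','rb'))
x0,y0=190,55
a=w['color'][y0:y0+140,x0:x0+100,::-1]
cv2.imwrite('pics/w18c.png',cv2.resize(a,None,fx=5,fy=4.28,interpolation=cv2.INTER_CUBIC))
g=cv2.cvtColor(w['color'],cv2.COLOR_RGB2GRAY)
hsv=cv2.cvtColor(w['color'],cv2.COLOR_RGB2HSV)
m=((g>165)&(hsv[...,1]<60)).astype(np.uint8)
n,l,stt,cen=cv2.connectedComponentsWithStats(m)
for i in np.argsort(-stt[1:,4])[:3]+1: print(stt[i],cen[i])
E
```

```text
clk 18.05 pos [ 0.5455 -0.2491  0.2193] F [ 0.54 -0.14 -0.89] w 0.65
[ 202   70   69  104 4869] [235.42780858 119.53727665]
[259   0  99   7 353] [316.8470255    2.28611898]
[466  25  31  86 243] [481.17283951  68.98765432]
```

View pics/w18c.png

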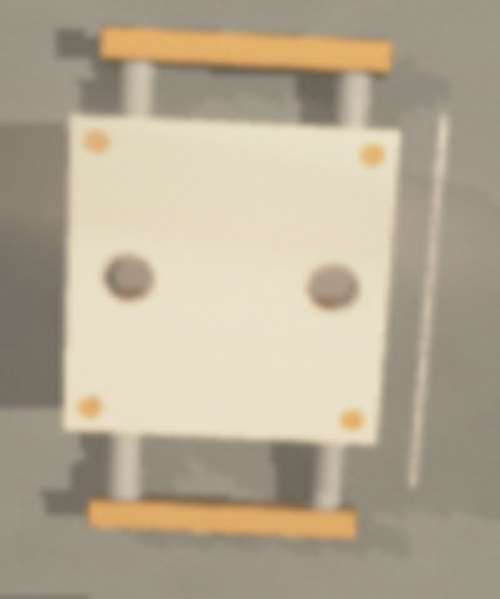

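Run:
```python
from h import *
import pickle
from scipy.optimize import least_squares
w,s=pickle.load(open('w18.pkl','rb'));c=cam(w,s)
obj=np.array([[-.028,-.025],[-.028,.025],[.028,.025],[.028,-.025],[0,-.016],[0,.016]])
cp=np.array([[70,115],[399,130],[377,443],[64,430],[129,277],[333,287]])/[5,4.28]+[190,55]
def f(p,z=None):
    ca,sa=np.cos(p[2]),np.sin(p[2])
    P=np.c_[obj@np.array([[ca,sa],[-sa,ca]])+p[:2],np.full(6,p[3] if len(p)>3 else .102)]
    return (proj(c,P)-cp).ravel()
for p0 in ([.49,-.25,-.1],[.49,-.25,-.1,.102]):
    r=least_squares(f,p0);print(r.x.round(4),np.degrees(r.x[2]),abs(r.fun).max().round(2))
# lid stops
for px in [(246,50),(222,519)]:
    q=np.array(px)/[5,4.28]+[190,55]; print(atz(c,q,.085).round(4))
rv=R.from_rotvec(s['ee_rot']).as_matrix();print('tool z yaw',np.degrees(np.arctan2(rv[1,2],rv[0,2])), 'tool y',rv[:,1])
```

```text
[ 0.489  -0.2551 -0.1426] -8.169004957294746 0.64
[ 0.489  -0.2552 -0.1426  0.1016] -8.168984559987067 0.6
[ 0.4476 -0.2488  0.085 ]
[ 0.5361 -0.2619  0.085 ]
tool z yaw 84.6561227556139 tool y [ 2.51024112e-03 -5.66811961e-04 -9.99996689e-01]
```

```bash
python3 -c "
from h import *
st();go([.4908,-.2554,.150],np.radians(81.83))"
```

```text
clk 18.1 pos [ 0.5457 -0.2493  0.2196] F [ 0.11  0.33 -0.57] w 0.65
shift [-0.0543  0.0695 -0.0112] turn [0.03 2.82 0.19] yaw 81.8
shift [-0.0543  0.0695 -0.0112] turn [ 2.9000e-01 -1.7717e+02 -5.0000e-02] yaw 261.8
```

arm_command:
  plan:
    - [[-0.03,0,-0.0112],[0,1.5,0]]
    - [[-0.0543,0.01,-0.0112],[0,2.82,0]]
    - [[-0.0543,0.035,-0.0112],[0,2.82,0]]
    - [[-0.0543,0.06,-0.0112],[0,2.82,0]]
    - [[-0.0543,0.068,-0.0112],[0,2.82,0]]

```text
clock: 18.6
position: [0.4891, -0.255, 0.1493]
ee_rot: [-1.568, 0.112, -0.112]
force: [0.1, 0.2, -1.3]
width: 0.649
```

arm_command:
  plan:
    - [[0,0,0],[0,0,0]]
    - [[0,0,0],[0,0,0]]
    - [[0,0,0],[0,0,0]]

```text
clock: 18.9
position: [0.4897, -0.2558, 0.1513]
ee_rot: [-1.569, 0.111, -0.115]
force: [-0.5, -0.4, -0.6]
width: 0.652
```

```bash
python3 look.py w19; python3 side.py s19 side 250 410 240 360; python3 -c "
from h import *
st();go([.4908,-.2554,.137],np.radians(81.83))"
```

```text
clk 18.9 pos [ 0.4897 -0.2558  0.1513] F [-0.54 -0.36 -0.64] w 0.652
clk 19.0 pos [ 0.4893 -0.2557  0.151 ] F [-0.89 -0.52 -2.02] w 0.652
shift [0.0014 0.014  0.0005] turn [ 0.02 -0.06  0.1 ] yaw 81.8
shift [0.0014 0.014  0.0005] turn [-1.6000e-01  1.7994e+02  3.0000e-02] yaw 261.8
```

View pics/w19.png

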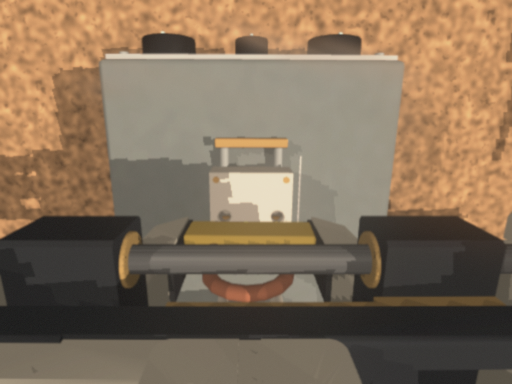

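View pics/s19.png

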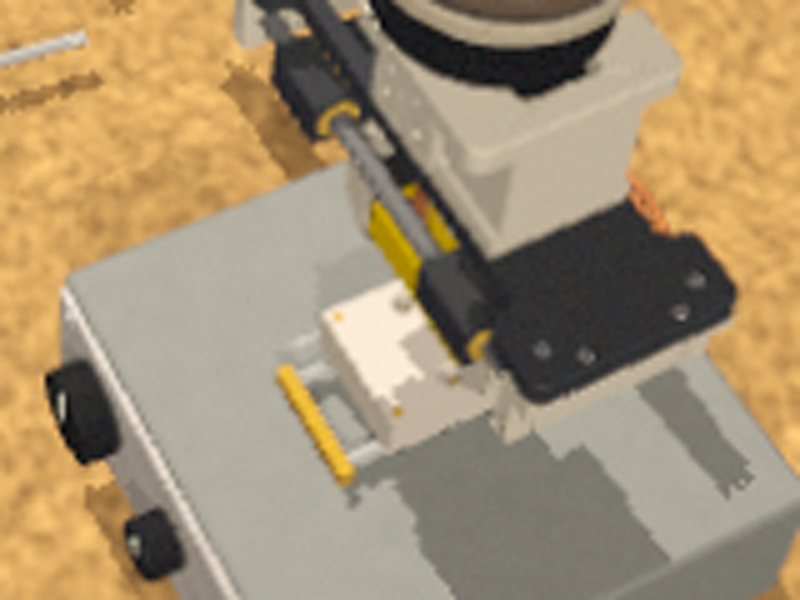

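Run:
```python
import cv2
a=cv2.imread('pics/w19.png')[160:260,170:330]
cv2.imwrite('pics/w19c.png',cv2.resize(a,None,fx=5,fy=5,interpolation=cv2.INTER_CUBIC))
```

```text
(no output)
```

View pics/w19c.png

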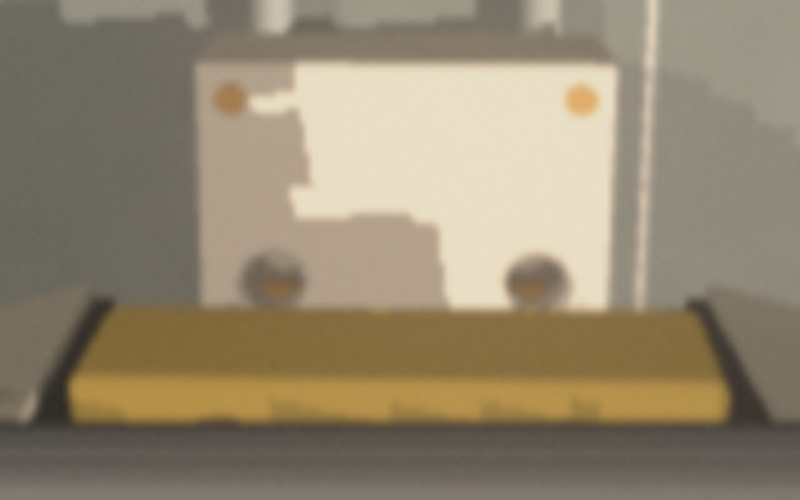

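Run:
```python
from h import *
import pickle
from scipy.optimize import least_squares
w,s=pickle.load(open('w19.pkl','rb'))
c=(np.array(w['camera_matrix']),np.array(w['distortion']),np.linalg.inv(np.array(w['mount'])))
px=lambda L:np.array(L)/5+[170,160]
B=px([[107,309],[692,312],[70,378],[728,380]])
def fb(p): # dx,h,dz,pitch about tool z
    o=np.array([[-.009,.01,-.03],[-.009,.01,.03],[-.009,-.01,-.03],[-.009,-.01,.03]])
    Rm=R.from_rotvec([0,0,p[3] if len(p)>3 else 0]).as_matrix()
    return (proj(c,o@Rm.T+[p[0],p[1],p[2]])-B).ravel()
for p0 in ([0,.006,0],[0,.006,0,0]):
    r=least_squares(fb,p0);print('bar',r.x.round(4),r.fun.round(1))
S=px([[196,63],[617,64],[274,282],[538,283]])
for h0 in (None,1):
    def fs(p):
        o=np.array([[-.028,0,-.025],[-.028,0,.025],[0,0,-.016],[0,0,.016]])
        Rm=R.from_rotvec([0,p[2],0]).as_matrix()
        return (proj(c,o@Rm.T+[p[0],p[3] if h0 else s['position'][2]-.102,p[1]])-S).ravel()
    r=least_squares(fs,[0,0,0]+([.049] if h0 else []));print('sock',r.x.round(4),np.degrees(r.x[2]).round(2),r.fun.round(1))
```

```text
bar [-0.0005  0.0093 -0.0003] [ 0.3 -0.6 -0.4 -1.1 -0.   0.9  0.2  0.6]
bar [-0.0006  0.0087 -0.0003 -0.0407] [ 0.2  0.2 -0.4 -0.3 -0.2  0.2  0.3 -0.1]
sock [-0.0012  0.0006  0.0012] 0.07 [-0.1 -0.5  0.2 -0.5  0.3  0.6 -0.4  0.5]
sock [-0.001   0.0006  0.0012  0.0504] 0.07 [ 0.1 -0.3 -0.1 -0.4  0.4  0.4 -0.5  0.3]
```

arm_command:
  plan:
    - [[0.0005,0.003,0.0008],[0,0,0]]
    - [[0.0005,0.006,0.0008],[0,0,0]]
    - [[0.0005,0.009,0.0008],[0,0,0]]
    - [[0.0005,0.012,0.0008],[0,0,0]]
    - [[0.0005,0.013,0.0008],[0,0,0]]

```text
clock: 19.5
position: [0.4889, -0.2546, 0.1364]
ee_rot: [-1.568, 0.114, -0.112]
force: [0.0, -0.3, -1.2]
width: 0.654
```

arm_command:
  plan:
    - [[0,0,0],[0,0,0]]
    - [[0,0,0],[0,0,0]]

```text
clock: 19.7
position: [0.4892, -0.2548, 0.137]
ee_rot: [-1.568, 0.113, -0.113]
force: [-0.7, -0.7, -0.1]
width: 0.654
```

```bash
python3 look.py w20;  python3 -c "
from h import *
st();go([.4908,-.2554,.137],np.radians(81.83))
import cv2
a=cv2.imread('pics/w20.png')[160:260,170:330]
cv2.imwrite('pics/w20c.png',cv2.resize(a,None,fx=5,fy=5,interpolation=cv2.INTER_CUBIC))"
```

```text
clk 19.7 pos [ 0.4892 -0.2548  0.137 ] F [-0.73 -0.67 -0.12] w 0.654
clk 19.75 pos [ 0.4893 -0.2548  0.1371] F [-0.13 -0.79 -0.76] w 0.653
shift [ 0.0016  0.0001 -0.0004] turn [ 0.   -0.07  0.01] yaw 81.8
shift [ 0.0016  0.0001 -0.0004] turn [-2.0000e-02  1.7993e+02  0.0000e+00] yaw 261.8
```

View pics/w20c.png

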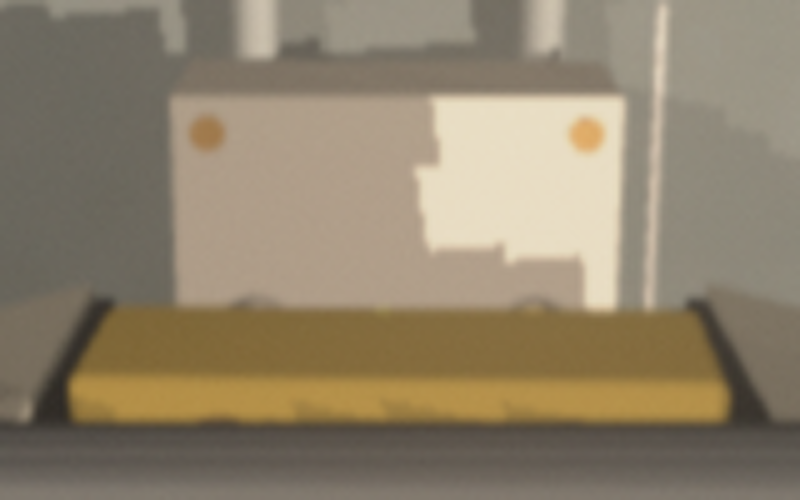

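Run:
```python
from h import *
import pickle
from scipy.optimize import brentq
w,s=pickle.load(open('w20.pkl','rb'))
c=(np.array(w['camera_matrix']),np.array(w['distortion']),np.linalg.inv(np.array(w['mount'])))
for b in (0,.0015,.0025):
  zc=s['position'][2]-.102
  f=lambda x,y,r:proj(c,[x,y,0])[0,1]-r
  cer=brentq(lambda x:f(x,zc+b,179.2),-.1,.05)+.028
  bb=brentq(lambda x:f(x,.0168+b,222.2),-.1,.05)+.009
  bt=brentq(lambda x:f(x,-.0032+b,235.7),-.1,.05)+.009
  print(b,'cer',cer.round(4),'bar bottom',bb.round(4),'bar top',bt.round(4))
```

```text
Traceback (most recent call last):
AttributeError: 'float' object has no attribute 'round'
```

Run:
```python
from h import *
import pickle
from scipy.optimize import brentq
w,s=pickle.load(open('w20.pkl','rb'))
c=(np.array(w['camera_matrix']),np.array(w['distortion']),np.linalg.inv(np.array(w['mount'])))
for b in (0,.0015,.0025):
  zc=s['position'][2]-.102
  f=lambda x,y,r:proj(c,[x,y,0])[0,1]-r
  cer=brentq(lambda x:f(x,zc+b,179.2),-.1,.05)+.028
  bb=brentq(lambda x:f(x,.0168+b,222.2),-.1,.05)+.009
  bt=brentq(lambda x:f(x,-.0032+b,235.7),-.1,.05)+.009
  print(b,round(cer,4),'bar bottom',round(bb,4),'bar top',round(bt,4))
```

```text
0 -0.0002 bar bottom -0.0009 bar top -0.002
0.0015 0.0001 bar bottom -0.0004 bar top -0.0014
0.0025 0.0003 bar bottom -0.0 bar top -0.0009
```

arm_command:
  plan:
    - [[0.0004,0.001,0],[0,0,0]]
    - [[0.0004,0.002,0],[0,0,0]]
    - [[0.0004,0.003,0],[0,0,0]]
    - [[0.0004,0.003,0],[0,0,0]]

```text
clock: 20.15
position: [0.4896, -0.2547, 0.1338]
ee_rot: [-1.568, 0.113, -0.113]
force: [-0.8, 0.4, -0.4]
width: 0.65
```

arm_command:
  plan:
    - [[0,0.0005,0],[0,0,0]]
    - [[0,0.001,0],[0,0,0]]

```text
clock: 20.35
position: [0.4897, -0.2549, 0.133]
ee_rot: [-1.568, 0.113, -0.113]
force: [-0.5, -0.7, -0.1]
width: 0.653
```

arm_command:
  plan:
    - [[0,0.0005,0],[0,0,0]]
    - [[0,0.001,0],[0,0,0]]

```text
clock: 20.55
position: [0.4899, -0.255, 0.1321]
ee_rot: [-1.568, 0.112, -0.114]
force: [0.1, -1.5, 0.2]
width: 0.658
```

arm_command:
  plan:
    - [[0,0.0005,0],[0,0,0]]
    - [[0,0.001,0],[0,0,0]]

```text
clock: 20.75
position: [0.4899, -0.2552, 0.1311]
ee_rot: [-1.568, 0.112, -0.114]
force: [0.9, -2.0, 0.7]
width: 0.653
```

arm_command:
  plan:
    - [[0,0.0005,0],[0,0,0]]
    - [[0,0.001,0],[0,0,0]]

```text
clock: 20.95
position: [0.49, -0.2552, 0.1302]
ee_rot: [-1.568, 0.112, -0.114]
force: [1.1, -2.8, 2.0]
width: 0.653
```

arm_command:
  plan:
    - [[0.0003,0.0005,-0.0005],[0,0,0]]
    - [[0.0003,0.001,-0.0007],[0,0,0]]

```text
clock: 21.15
position: [0.49, -0.2555, 0.129]
ee_rot: [-1.568, 0.113, -0.113]
force: [1.2, -1.7, 0.5]
width: 0.65
```

arm_command:
  plan:
    - [[0,0.0007,0],[0,0,0]]
    - [[0,0.0015,0],[0,0,0]]

```text
clock: 21.35
position: [0.49, -0.2555, 0.1275]
ee_rot: [-1.568, 0.113, -0.113]
force: [2.5, -1.9, 1.0]
width: 0.651
```

arm_command:
  plan:
    - [[0.0006,0.001,-0.0004],[0,0,0]]
    - [[0.0006,0.002,-0.0004],[0,0,0]]

```text
clock: 21.55
position: [0.4901, -0.2557, 0.1252]
ee_rot: [-1.567, 0.113, -0.112]
force: [0.7, -1.0, -0.2]
width: 0.653
```

arm_command:
  plan:
    - [[0,0.001,0],[0,0,0]]
    - [[0,0.002,0],[0,0,0]]

```text
clock: 21.75
position: [0.4901, -0.2558, 0.1232]
ee_rot: [-1.567, 0.113, -0.112]
force: [1.9, -0.5, 0.2]
width: 0.652
```

arm_command:
  plan:
    - [[0,0.001,0],[0,0,0]]
    - [[0,0.002,0],[0,0,0]]

```text
clock: 21.95
position: [0.4901, -0.2558, 0.1213]
ee_rot: [-1.568, 0.113, -0.112]
force: [1.0, -0.3, -1.1]
width: 0.648
```

```bash
python3 look.py w21;  python3 -c "
from h import *
st()
import cv2
a=cv2.imread('pics/w21.png')[160:260,170:330]
cv2.imwrite('pics/w21c.png',cv2.resize(a,None,fx=5,fy=5,interpolation=cv2.INTER_CUBIC))"
```

```text
clk 21.95 pos [ 0.4901 -0.2558  0.1213] F [ 0.98 -0.26 -1.15] w 0.648
clk 22.0 pos [ 0.4901 -0.2558  0.1211] F [ 0.44 -0.69 -0.47] w 0.653
```

View pics/w21c.png

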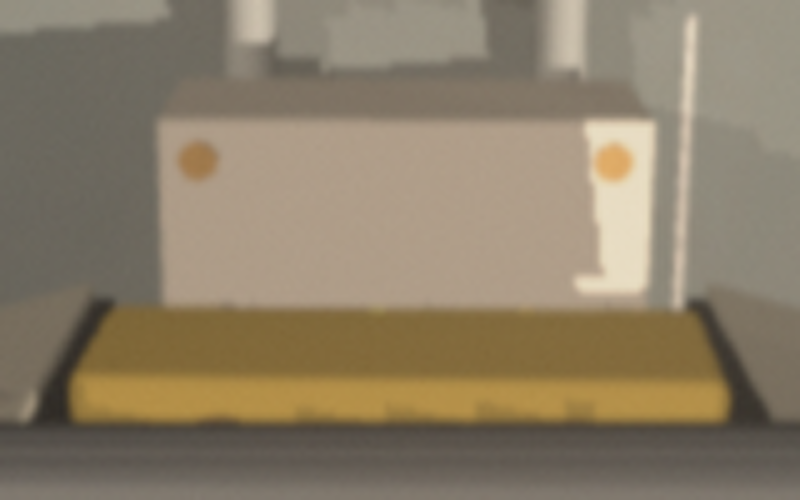

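arm_command:
  plan:
    - [[0,0.0005,0],[0,0,0]]
    - [[0,0.001,0],[0,0,0]]

```text
clock: 22.2
position: [0.4901, -0.2559, 0.1203]
ee_rot: [-1.568, 0.113, -0.113]
force: [1.1, -0.5, -1.5]
width: 0.65
```

arm_command:
  plan:
    - [[0,0.0005,0],[0,0,0]]
    - [[0,0.001,0],[0,0,0]]

```text
clock: 22.4
position: [0.4901, -0.2559, 0.1193]
ee_rot: [-1.568, 0.113, -0.113]
force: [-1.5, 0.1, -1.0]
width: 0.647
```

arm_command:
  plan:
    - [[0,0.0005,0],[0,0,0]]
    - [[0,0.001,0],[0,0,0]]

```text
clock: 22.6
position: [0.4902, -0.256, 0.1185]
ee_rot: [-1.568, 0.113, -0.113]
force: [-2.3, 0.0, 2.7]
width: 0.65
```

arm_command:
  plan:
    - [[0,0.0005,0],[0,0,0]]
    - [[0,0.0005,0],[0,0,0]]

```text
clock: 22.8
position: [0.4902, -0.256, 0.1181]
ee_rot: [-1.568, 0.113, -0.113]
force: [-1.6, 0.7, 3.2]
width: 0.653
```

arm_command:
  plan:
    - [[0,0.0005,0],[0,0,0]]
    - [[0,0.0005,0],[0,0,0]]

```text
clock: 23.0
position: [0.4902, -0.256, 0.1177]
ee_rot: [-1.568, 0.113, -0.113]
force: [-3.3, 1.9, 6.5]
width: 0.654
```

arm_command:
  plan:
    - [[0,0.0005,0],[0,0,0]]
    - [[0,0.0005,0],[0,0,0]]

```text
clock: 23.2
position: [0.4904, -0.256, 0.1174]
ee_rot: [-1.568, 0.113, -0.113]
force: [-2.8, 1.7, 8.6]
width: 0.651
```

```bash
python3 look.py w22;  python3 -c "
from h import *
s=st();print(s['ft_torque'])
import cv2
a=cv2.imread('pics/w22.png')[160:260,170:330]
cv2.imwrite('pics/w22c.png',cv2.resize(a,None,fx=5,fy=5,interpolation=cv2.INTER_CUBIC))"; python3 side.py s22 side 270 390 250 340
```

```text
clk 23.2 pos [ 0.4904 -0.256   0.1174] F [-2.79  1.72  8.64] w 0.651
clk 23.25 pos [ 0.4904 -0.256   0.1174] F [-2.53  1.97  8.23] w 0.653
[ 0.15159076  0.62478134 -0.05403024]
```

View pics/w22c.png

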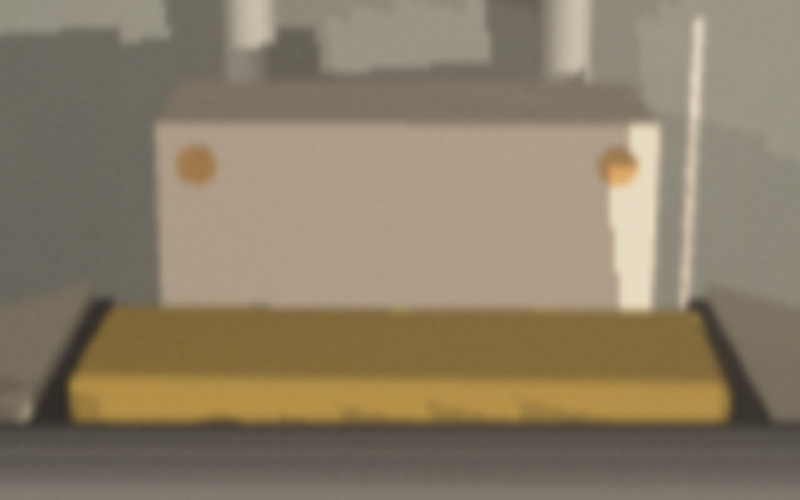

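View pics/s22.png

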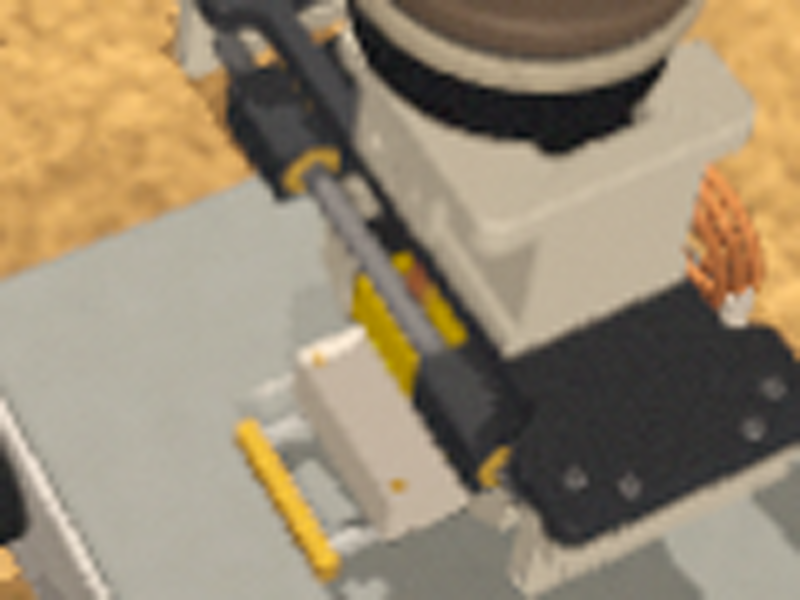

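arm_command:
  plan:
    - [[0,0,0],[0,0,0]]
    - [[0,0,0],[0,0,0]]
    - [[0,0,0],[0,0,0]]
  squeeze: 3
  fingers: 1

```text
clock: 23.6
position: [0.4905, -0.2559, 0.117]
ee_rot: [-1.568, 0.113, -0.113]
force: [-0.7, 1.1, 2.2]
width: 0.657
```

```bash
python3 look.py w23;  python3 -c "
from h import *
s=st();print(s['ft_torque'])
import cv2
a=cv2.imread('pics/w23.png')[160:260,170:330]
cv2.imwrite('pics/w23c.png',cv2.resize(a,None,fx=5,fy=5,interpolation=cv2.INTER_CUBIC))"
```

```text
clk 23.6 pos [ 0.4905 -0.2559  0.117 ] F [-0.73  1.09  2.23] w 0.657
clk 23.65 pos [ 0.4905 -0.256   0.117 ] F [-0.11  0.38  2.93] w 0.654
[ 0.18772159  0.13666616 -0.00553969]
```

View pics/w23c.png

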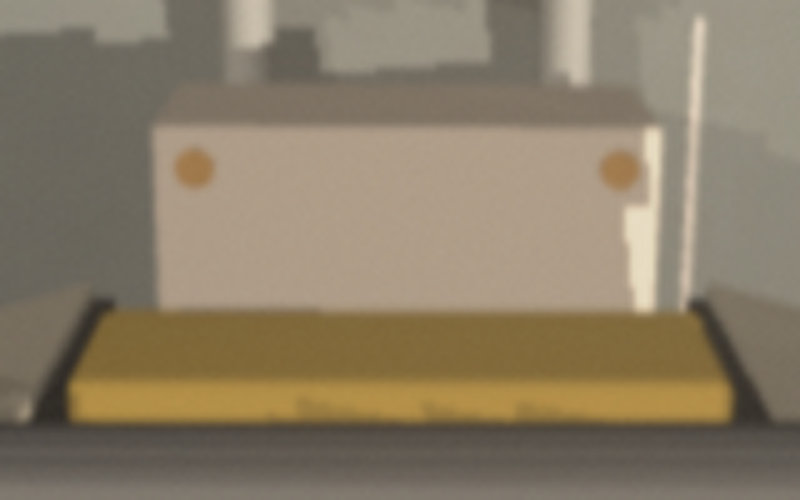

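arm_command:
  plan:
    - [[0,0,0],[0,0,0]]
    - [[0,0,0],[0,0,0]]
    - [[0,0.0005,0],[0,0,0]]
    - [[0,0.001,0],[0,0,0]]
  squeeze: 30

```text
clock: 24.05
position: [0.4905, -0.256, 0.1161]
ee_rot: [-1.568, 0.113, -0.113]
force: [-0.2, 2.4, 7.0]
width: 0.648
```

arm_command:
  plan:
    - [[0,0.0005,0],[0,0,0]]
    - [[0,0.0005,0],[0,0,0]]

```text
clock: 24.25
position: [0.4905, -0.256, 0.1158]
ee_rot: [-1.568, 0.113, -0.113]
force: [-2.6, 2.5, 8.6]
width: 0.649
```

arm_command:
  plan:
    - [[0,0.0005,0],[0,0,0]]
    - [[0,0.0005,0],[0,0,0]]

```text
clock: 24.45
position: [0.4905, -0.256, 0.1154]
ee_rot: [-1.568, 0.113, -0.113]
force: [-1.5, 2.1, 9.3]
width: 0.652
```

arm_command:
  plan:
    - [[0,-0.001,0],[0,0,0]]
    - [[0,-0.002,0],[0,0,0]]

```text
clock: 24.65
position: [0.4905, -0.256, 0.1171]
ee_rot: [-1.568, 0.113, -0.113]
force: [-0.2, -0.6, 0.2]
width: 0.652
```

arm_command:
  plan:
    - [[0,0,0],[0,0,0]]
    - [[0,0,0],[0,0,0]]
    - [[0,0,0],[0,0,0]]
  fingers: -1

```text
clock: 24.95
position: [0.4902, -0.2561, 0.1167]
ee_rot: [-1.568, 0.113, -0.113]
force: [0.4, -0.3, -0.5]
width: 0.862
```

```bash
python3 look.py w24
```

```text
clk 24.95 pos [ 0.4902 -0.2561  0.1167] F [ 0.37 -0.29 -0.49] w 0.862
```

View pics/w24.png

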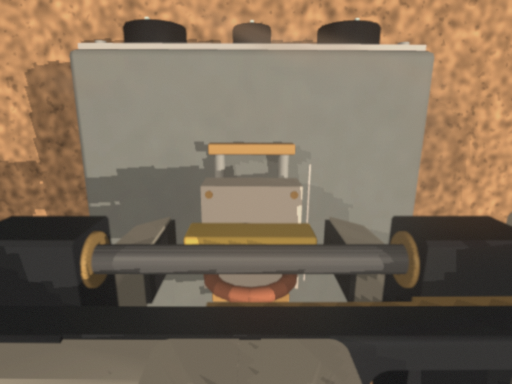

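Released. Wait for the fingers to open fully, then straight up and back to inspect the seat.

arm_command:
  plan:
    - [[0,0,0],[0,0,0]]
    - [[0,0,0],[0,0,0]]
    - [[0,-0.02,0],[0,0,0]]
    - [[0,-0.06,0],[0,0,0]]
    - [[0,-0.09,0],[0,0,0]]

```text
clock: 25.5
position: [0.4903, -0.2562, 0.2085]
ee_rot: [-1.568, 0.113, -0.113]
force: [0.5, -1.3, 0.1]
width: 0.996
```

arm_command:
  plan:
    - [[0.04,0,0],[0,0,0]]
    - [[0.07,0,0],[0,0,0]]
    - [[0.07,0,0],[0,0,0]]
    - [[0.07,0,0],[0,0,0]]
    - [[0.07,0,0],[0,0,0]]

```text
clock: 26.0
position: [0.5585, -0.2662, 0.2066]
ee_rot: [-1.568, 0.115, -0.113]
force: [-0.7, 0.5, -0.1]
width: 1.0
```

```bash
python3 look.py w25 coil_yellow_mid:.112 socket_seat:.112;python3 - <<'E'
import cv2
a=cv2.imread('pics/w25.png')[40:215,130:340]
cv2.imwrite('pics/w25c.png',cv2.resize(a,None,fx=3.4,fy=3.4,interpolation=cv2.INTER_CUBIC))
E
python3 side.py s25 side 270 390 250 340
```

```text
clk 26.0 pos [ 0.5585 -0.2662  0.2066] F [-0.72  0.5  -0.14] w 1.0
coil_yellow_mid [249, 104] 0.88 [ 0.4901 -0.2569  0.112 ]
socket_seat [249, 108] 0.77 [ 0.4929 -0.2572  0.112 ]
```

View pics/w25c.png

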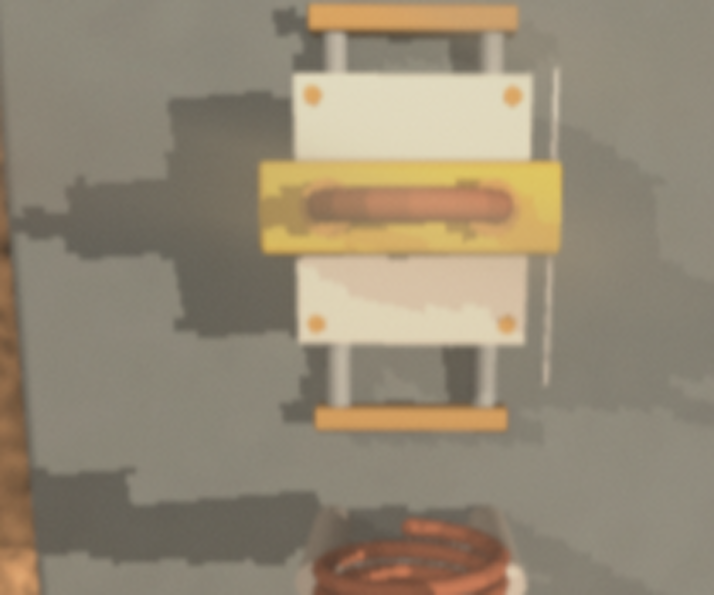

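View pics/s25.png

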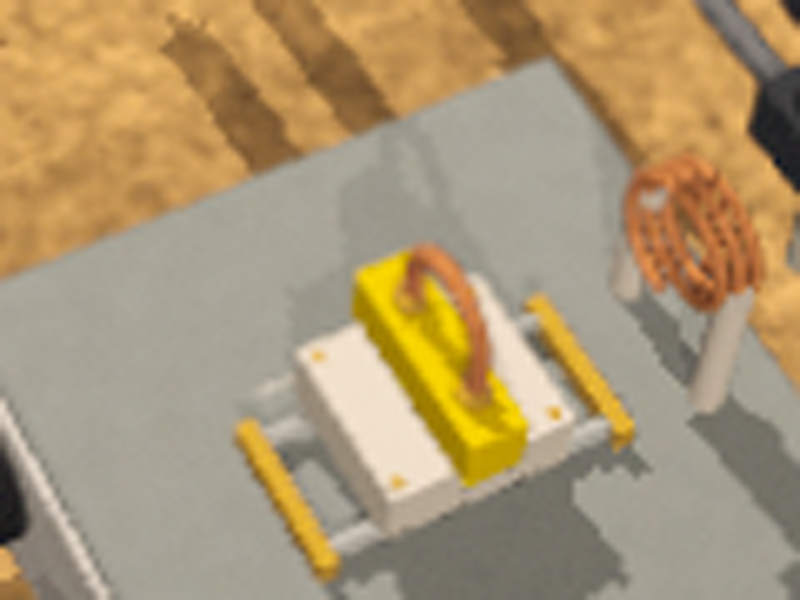

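```bash
python3 -c "
from h import *
st();go([.4900,-.2560,.195],np.radians(81.83))"
```

```text
clk 26.2 pos [ 0.5589 -0.2661  0.2071] F [-0.32 -0.78 -0.58] w 1.001
shift [-0.0697  0.0121  0.0001] turn [-0.01 -0.1  -0.01] yaw 81.8
shift [-0.0697  0.0121  0.0001] turn [ 1.000e-02  1.799e+02 -1.000e-02] yaw 261.8
```

arm_command:
  plan:
    - [[-0.03,0,0],[0,0,0]]
    - [[-0.06,0,0],[0,0,0]]
    - [[-0.0697,0.005,0],[0,0,0]]
    - [[-0.0697,0.012,0],[0,0,0]]
    - [[-0.0697,0.012,0],[0,0,0]]
  fingers: 1

```text
clock: 26.7
position: [0.491, -0.2557, 0.1942]
ee_rot: [-1.567, 0.113, -0.112]
force: [-0.0, 0.9, -0.1]
width: 0.616
```

arm_command:
  plan:
    - [[0,0,0],[0,0,0]]
    - [[0,0,0],[0,0,0]]
    - [[0,0.005,0],[0,0,0]]
    - [[0,0.01,0],[0,0,0]]
    - [[0,0.0135,0],[0,0,0]]

```text
clock: 27.2
position: [0.4905, -0.2559, 0.1807]
ee_rot: [-1.568, 0.113, -0.112]
force: [0.7, 0.7, -0.2]
width: 0.178
```

arm_command:
  plan:
    - [[0,0,0],[0,0,0]]
    - [[0,0.0005,0],[0,0,0]]
    - [[0,0.001,0],[0,0,0]]

```text
clock: 27.5
position: [0.4907, -0.2561, 0.1806]
ee_rot: [-1.568, 0.113, -0.113]
force: [0.9, 0.1, -0.2]
width: 0.005
```

arm_command:
  plan:
    - [[0,0.0005,0],[0,0,0]]
    - [[0,0.001,0],[0,0,0]]

```text
clock: 27.7
position: [0.4907, -0.2561, 0.1796]
ee_rot: [-1.568, 0.113, -0.113]
force: [-0.4, -0.3, -0.4]
width: 0.007
```

arm_command:
  plan:
    - [[0,0.0005,0],[0,0,0]]
    - [[0,0.001,0],[0,0,0]]

```text
clock: 27.9
position: [0.4906, -0.256, 0.1785]
ee_rot: [-1.568, 0.113, -0.113]
force: [0.4, 0.0, -0.2]
width: 0.004
```

arm_command:
  plan:
    - [[0,0.0005,0],[0,0,0]]
    - [[0,0.0005,0],[0,0,0]]

```text
clock: 28.1
position: [0.4906, -0.2561, 0.178]
ee_rot: [-1.568, 0.113, -0.113]
force: [0.0, -0.3, -0.4]
width: 0.008
```

arm_command:
  plan:
    - [[0,0.0005,0],[0,0,0]]
    - [[0,0.0005,0],[0,0,0]]

```text
clock: 28.3
position: [0.4907, -0.2561, 0.1775]
ee_rot: [-1.568, 0.113, -0.113]
force: [-0.2, 0.7, 1.7]
width: 0.005
```

arm_command:
  plan:
    - [[0,0.0005,0],[0,0,0]]
    - [[0,0.0005,0],[0,0,0]]

```text
clock: 28.5
position: [0.4907, -0.2561, 0.1771]
ee_rot: [-1.568, 0.113, -0.113]
force: [-0.5, 0.6, 2.2]
width: 0.005
```

arm_command:
  plan:
    - [[0,0.0005,0],[0,0,0]]
    - [[0,0.0005,0],[0,0,0]]

```text
clock: 28.7
position: [0.4908, -0.2561, 0.1767]
ee_rot: [-1.568, 0.113, -0.113]
force: [-1.3, 1.2, 4.7]
width: 0.003
```

arm_command:
  plan:
    - [[0,0.0006,0],[0,0,0]]
    - [[0,0.0006,0],[0,0,0]]

```text
clock: 28.9
position: [0.4908, -0.2561, 0.1762]
ee_rot: [-1.568, 0.113, -0.113]
force: [-1.2, 1.2, 6.9]
width: 0.002
```

arm_command:
  plan:
    - [[0,-0.005,0],[0,0,0]]
    - [[0,-0.03,0],[0,0,0]]
    - [[0,-0.08,0],[0,0,0]]
    - [[0.05,-0.1,0],[0,0,0]]
    - [[0.07,-0.1,0.03],[0,0,0]]

```text
clock: 29.4
position: [0.5664, -0.2411, 0.2801]
ee_rot: [-1.572, 0.112, -0.123]
force: [0.7, -0.3, -1.3]
width: 0.01
```

arm_command:
  plan:
    - [[0,0,0],[0,0,0]]
    - [[0,0,0],[0,0,0]]
    - [[0,0,0],[0,0,0]]

```text
clock: 29.7
position: [0.5632, -0.237, 0.2754]
ee_rot: [-1.568, 0.115, -0.112]
force: [-0.0, 0.3, -0.3]
width: 0.004
```

```bash
python3 look.py w26 coil_yellow_mid:.112
python3 - <<'E'
from h import *
p=get_image('side');cv2.imwrite('pics/s26.png',p['color'][:,:,::-1])
E
python3 side.py s26a side 220 400 110 345; python3 side.py t26 top 130 420 120 280
```

```text
clk 29.7 pos [ 0.5632 -0.237   0.2754] F [-0.04  0.29 -0.32] w 0.004
coil_yellow_mid [217, 105] 0.62 [ 0.4908 -0.2572  0.112 ]
```

View pics/s26a.png

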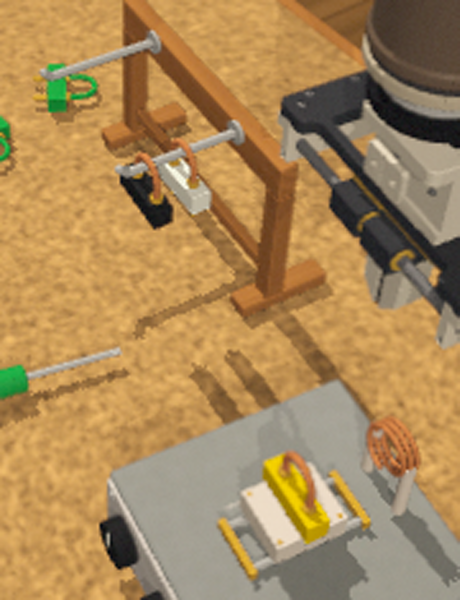

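View pics/t26.png

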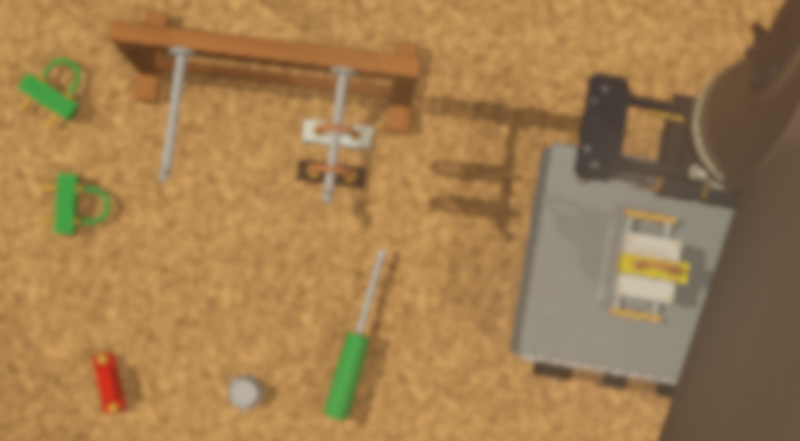

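View pics/w26.png

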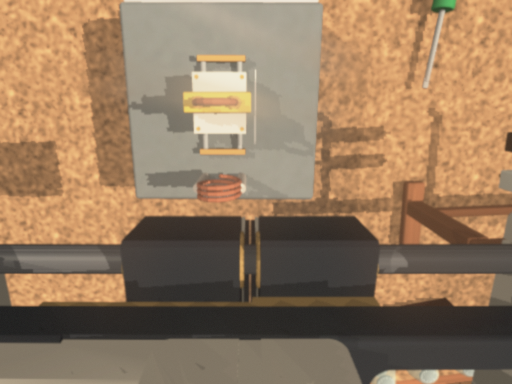

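All three coils are where they should be: black and white hang on the spare hook, and yellow is seated. The robot touches nothing.

```bash
python3 -c "
from cell import sign_off
print(sign_off())"
```

```text
the job is handed in; nothing more can be done
None
```

I moved the white coil and then the black coil to the spare hook, and both hang there by their loops. Then I took the yellow coil from the full hook and plugged it into the ceramic socket. I let go and handed the job in at about 30 s, with the robot touching nothing.

**Last checks**
- **Seating:** with the fingers shut I pressed lightly on the yellow coil's loop. The fingertips touched about 0.3 mm from the fully-home height, and the socket gave by 5 N per mm, as its cushion should.
- **Pictures:** the side, top and wrist views show the yellow bar square and flat on the ceramic. Black and white are on the spare rod, and the screwdriver, knob and fuse holder were not touched.
- **Load on the coupler:** the highest reading was 9.3 N, about 10 N allowing for the coil's weight, against the 20 N limit.

**Did not fit or disagreed**
- Sliding the pins in took only about 1 to 3 N until the bar reached the ceramic, at the low end of or below the stated 2 to 6 N.
- The pictures hinted that the bar was tilted 2 to 3 degrees in the grip. I loosened and re-gripped it while it was plugged in so that it could settle level.
- When I set the white coil down on the hook, the force briefly read about 28 N. It fell to 1.4 N within 0.2 s, and the coil hung correctly afterwards.

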